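# Dress the seam on the back of a picture frame and secure its backing board

### The arm

A 6-joint arm with a two-finger parallel gripper is mounted at the origin on the work surface. World frame = base frame: x ahead of the robot, y to its left, z up, the work surface at z = 0. Lengths are in m, angles in rad, forces in N, time in s.
With the tool pointing down it reaches from about 0.375 to 0.9 m from the base axis. Payload 3.1 kg.
Tool frame: the origin (TCP) lies midway between the tips of the shut fingers; the grasp point (between the pads) lies 19 mm behind it; x points along the fingers, y is the direction in which the jaws open and shut, and the axes are right-handed (so a half turn about x gives the same grasp; the last joint's range is limited). The gripper opens to 85 mm and grips with 20 to 120 N. Pads are 22 mm wide; open, the fingers measure 114 mm over their backs; the gripper's body (76 mm by 85 mm) begins 54 mm behind the grasp point. The pads swing forward as they close: fully open they stand 13 mm farther back than shut.
Start: joints at [1.036, 0.527, 1.433, -0, 1.181, -0.178], TCP at [0.218, 0.586, 0.231] pointing down, gripper open.
Joint ranges: [-3.08, 3.08], [-0.75, 2.2], [0.22, 2.44], [-1.43, 4.57], [0, 2.65], [-2.85, 2.85]. Speed limits (rad/s): [2.79, 2.79, 3.14, 3.14, 3.14, 3.14].

### API

Orientations are given as a unit quaternion [x, y, z, w].
In Python, from station import manip gives the robot as it stands.
- The arm moves only by the tool carry_out, never from a script. Its argument "commands" is a list that holds one entry, the list of rows, each a list of 7 numbers: the shift along the tool's x, y, z in units of 25 mm (1.0 is 25 mm), then the turn, a rotation vector about the tool's x, y, z in units of 5 degrees (1.0 is 5 degrees), then the finger opening in mm, from 0 to 85.4. A call has exactly 5 rows; each row is the pose to reach, as a shift and turn from the pose commanded when the call began, along the tool's axes at that moment; what a row does not reach only later rows make up. A row lasts 1/10 s, in which the tool goes at most 50 mm and 8.59 degrees, less where a joint would pass 70% of its speed; a pose out of reach is approached as far as the arm can. A call with a gripper value outside its range is refused whole. The fingers move at their own pace and stop on an object; "force" is the grip in N (left out, the last holds). Time passes only in rows, so rows that repeat a pose let the fingers close, or fill a call up. It gives the time, the measured TCP pose, the force and the opening at its end, in the units of the state.
- manip.sense(): the state, without advancing time (a new reading comes with each control period).
- manip.snapshot(name): name is "side" or "top"; returns a dict with "image" (400x640x3 uint8, red, green, blue), "fx", "fy", "cx", "cy" (pixels), "k1" (the pictures are not rectified: a ray, as slopes to the right and down, at radius r is drawn at 1 + k1 r^2 times it, then the intrinsics apply), "rvec" (rotation vector, rad) and "tvec" (3), from world to camera coordinates, as OpenCV has them. Camera axes: x right, y down, z forward; pixel columns grow to the right and rows downward; lengths in m; the calibration is good to about 2 mm. A picture is of the moment at which its call begins. There is no depth.
- manip.sign_off(): hands the job in, once; it reports no verdict.
The state is a dict: "t": time; "q": joint angles; "qd": joint speeds; "tau": joint torques, N m; "tcp_pos": TCP position; "tool_rot": TCP orientation; "force": force on the tool from outside, world axes, zero at the start; "ft_torque": the same for the moment, N m; "finger_gap": opening from 0.0 (shut) to 1.0 (fully open).
Only numpy, scipy, OpenCV 4.12 (cv2) and the standard library are available. Lean on these libraries where they do the work, as an engineer would, in place of code of your own. Each camera call takes 0.05 s, during which the arm holds its last target.

### The job

On the back of the picture frame, swing the turnbutton clear of the open seam beside the backing board, then with the stylus from the rest follow the whole seam slowly (about 5 cm/s) and gently, tip down in the groove, from the start on its long leg, round the corner, to the end of its short leg. Then turn the button square across the seam again so that it holds the board, and stand the stylus back upright in its rest. Leave the pot, jar, bottle and can where they are.

Things in the scene. Friction and masses are not known exactly. Their poses are not given: they have to be found in the camera images.
- frame: wooden picture frame face down, held fast; 220 (x) x 280 (y) mm, 22 mm high; origin: centre of its underside, z up; -x is the turnbutton's side. Its back is level at 22 mm: a 36 mm wide rim and a plywood board flush within it. Only along the -x (long leg) and -y (short leg) sides an L-shaped open groove, the seam, 10 mm wide, 8 mm deep, dark floor, parts board from rim.
- seam_start (a point): start of the run: centre of the seam's floor at (-69, 85, 14) mm in the frame body's frame. The long leg's centre line is x = -69 mm, from its closed end at y = +104 to the corner
- seam_corner (a point): the seam's corner: centre of its floor at (-69, -99, 14) mm in the frame body's frame
- seam_end (a point): end of the run: centre of the seam's floor at (60, -99, 14) mm in the frame body's frame. The short leg's centre line is y = -99 mm, from the corner to its closed end at x = +74
- turnbutton (a joint): angle of the flat steel turnbutton on the rim beside the long leg, rad, counter-clockwise from above; 0: square across the seam, pointing along the frame's +x over the board (secured); +1.57 or -1.57: along the rim towards the frame's +y or -y, clear of the seam; stops at +-1.7. Stiff: stays where left, takes about 0.6 N to push 50 mm from the pivot
- button_pivot (a point): on the turnbutton's upright hinge axis, mid-thickness: (-94, 0, 26.5) mm in the frame body's frame. The button is a bar 14 mm wide, 8 mm thick (22.5 to 30.5 mm above the table), reaching 70 mm from the pivot to its rounded end and 10 mm the other way; its 12 mm screw head stands 2 mm above it, look only
- button_tip (a point): middle of the rounded end of the turnbutton, 70 mm from the pivot
- stylus: seam stylus, 131 mm long, 90 g, upright in the rest; origin: the end of its tip, z along it up to the handle. From the tip: round steel shank 6 mm thick up to 14 mm, widening to 8 mm at 18 mm and on to 55 mm; round wooden flange 40 mm across from 55 to 61 mm; square handle 20 x 20 mm, faces along the stylus's x and y, from 61 to 131 mm (grip it there)
- rest: fixed wooden block 70 x 70 mm, 65 mm high, with an upright hole 25 mm across and 60 mm deep in the middle of its top; origin: centre of its underside. The stylus stands in it with its flange flat on the top, so its tip is then 10 mm above the table
- brush_pot: bystander: aluminium pot 68 mm across, 95 mm high, with brushes up to 170 mm above the table, near the frame's short leg; origin: centre of its underside
- paint_jar: bystander: glass jar 48 mm across, 55 mm high, standing on the backing board; origin: centre of its underside
- oil_bottle: bystander: amber bottle 54 mm across, 165 mm high, beside the rest; origin: centre of its underside
- varnish_can: bystander: metal can 60 mm across, 85 mm high, beside the frame's +y side; origin: centre of its underside
Not all that is in view belongs to the job. Leave any pink or turquoise look-alike of the stylus alone.

How it is judged:
By the outcome, as a careful person would: the job done as asked, in the order asked, and still so for the second after the job is handed in, with the robot touching nothing.
It also fails if it takes over 72 s, if anything falls off the work surface, if the arm or the gripper's body presses on something with over 40 N, if the wrist force passes 120 N, or if a joint passes its speed limit or range.

## Working session

There is one attempt and no reset: what is moved stays moved. The work goes in short steps, Python scripts to look and compute and a tool call to move; the robot and the scene stay as the last step left them, time stands still between calls to the robot, and variables do not carry over. Pictures are saved under pics/ and viewed, and the job is handed in when it is done.

Besides the shell and the picture viewer there is one more tool, called after "Call:" in YAML: its name, and indented under it one key for each argument. carry_out: Moves the arm, as the interface text tells. Its arguments: {"type":"object","properties":{"commands":{"type":"array"},"force":{"type":"number"}},"required":["commands"]}

```bash
ls; mkdir -p pics
python3 - <<'E'
from station import manip
import cv2
print(manip.sense())
for n in("side","top"):
    s=manip.snapshot(n); im=s.pop("image"); print(n,s); cv2.imwrite(f"pics/{n}0.png",im[:,:,::-1])
E
```

```text
pics
{'t': 0.0, 'q': array([ 1.03651156e+00,  5.28475759e-01,  1.43389547e+00,  1.71466930e-05,
        1.18136704e+00, -1.78496770e-01]), 'qd': array([ 1.03176529e-03,  1.35037460e-03,  1.05929016e-05,  1.16553279e-03,
       -3.71390379e-04,  9.84122723e-04]), 'tau': array([-7.29956878e-05, -4.42351019e+01, -1.78029871e+01, -2.95312102e-04,
        8.43599351e-03,  2.86845619e-06]), 'tcp_pos': array([0.21730824, 0.58525603, 0.23032988]), 'tool_rot': array([ 0.12442087,  0.69621672, -0.1258388 ,  0.69567688]), 'force': array([-0.1793855 , -0.16159385,  0.81070416]), 'ft_torque': array([0.05231851, 0.0587117 , 0.01849226]), 'finger_gap': 0.9977607617682913}
side {'fx': 498.02972456771136, 'fy': 498.02972456771136, 'cx': 321.24854952693, 'cy': 191.9931137194493, 'k1': 0.04804946102075026, 'rvec': array([ 2.23862641, -0.28792345,  0.16424974]), 'tvec': array([-0.51496279,  0.1305456 ,  1.13051103])}
top {'fx': 422.1141644289609, 'fy': 422.1141644289609, 'cx': 324.37251440796894, 'cy': 194.49967593340165, 'k1': -0.11036665181204194, 'rvec': array([ 2.13470127, -2.16866958,  0.1656548 ]), 'tvec': array([-5.28591344e-05,  5.43837678e-01,  1.30098560e+00])}
```

View pics/side0.png

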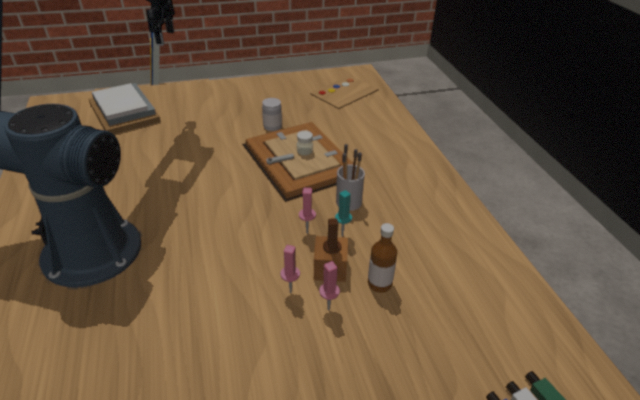

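View pics/top0.png

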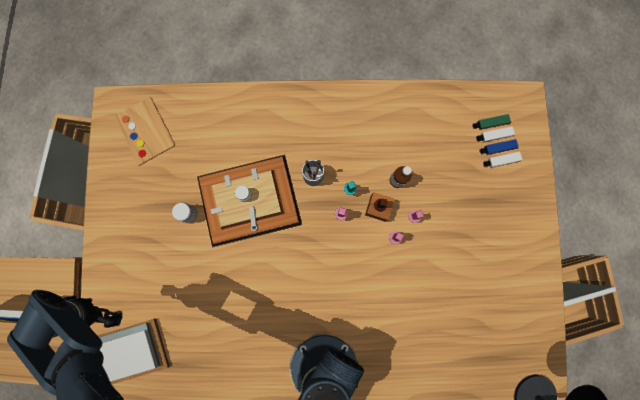

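```bash
cat > h.py <<'E'
import numpy as np, cv2
from scipy.spatial.transform import Rotation as R
from station import manip
def snap(n): return manip.snapshot(n)
def K(s): return np.array([[s['fx'],0,s['cx']],[0,s['fy'],s['cy']],[0,0,1.]])
def D(s): return np.array([s['k1'],0,0,0.])
def ray(s,uv):
    p=cv2.undistortPoints(np.array(uv,float).reshape(-1,1,2),K(s),D(s)).reshape(-1,2)
    Rm=cv2.Rodrigues(s['rvec'])[0]
    d=np.c_[p,np.ones(len(p))]@Rm
    return -Rm.T@s['tvec'],d
def plane(s,uv,z):
    c,d=ray(s,uv); return c+d*((z-c[2])/d[:,2])[:,None]
def proj(s,P): return cv2.projectPoints(np.array(P,float).reshape(-1,3),s['rvec'],s['tvec'],K(s),D(s))[0].reshape(-1,2)
def crop(s,x,y,w,h,k,name):
    im=s['image'][y:y+h,x:x+w,::-1]; cv2.imwrite(f'pics/{name}.png',cv2.resize(im,None,fx=k,fy=k,interpolation=cv2.INTER_CUBIC))
E
python3 - <<'E'
from h import *
t=snap('top'); s=snap('side')
crop(t,190,150,130,100,6,'a1'); crop(t,320,160,120,90,6,'a2'); crop(s,235,85,170,115,4,'a3');crop(s,270,170,140,150,4,'a4')
E
```

```text
(no output)
```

View pics/a1.png

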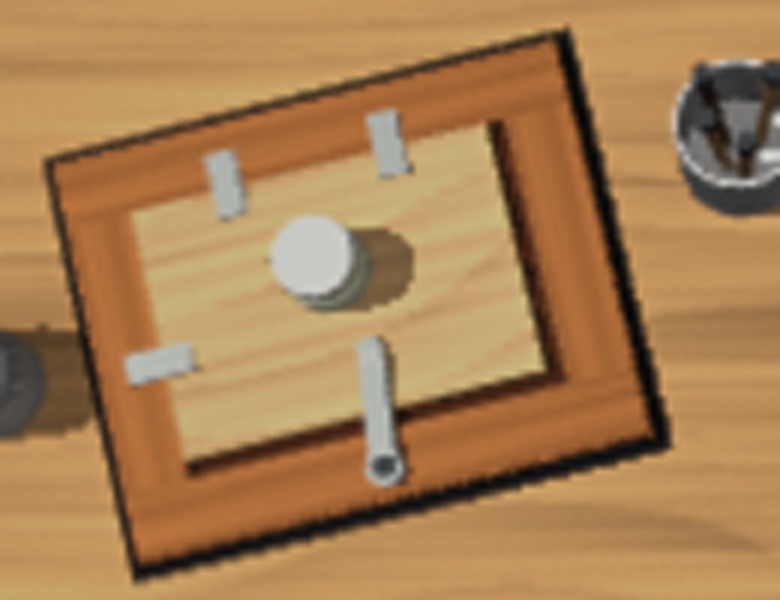

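View pics/a2.png

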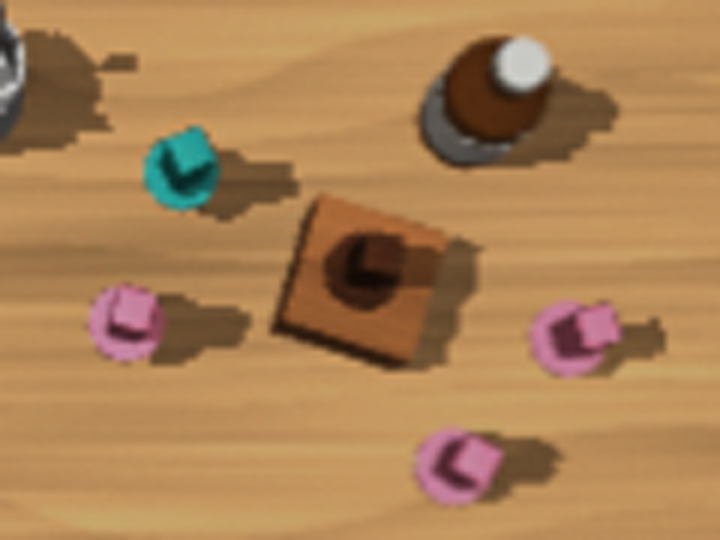

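View pics/a3.png

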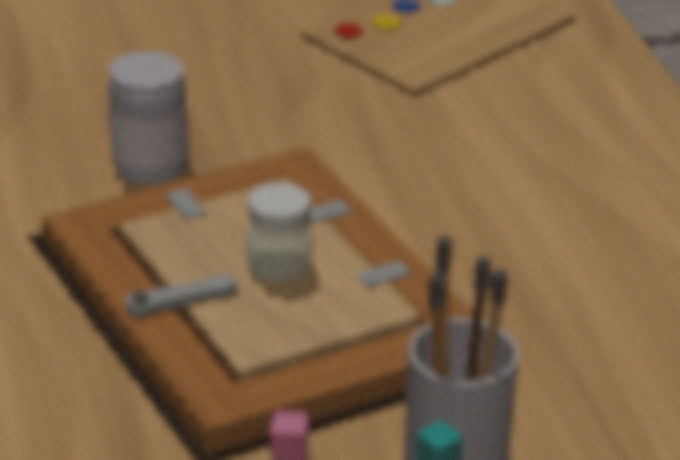

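View pics/a4.png

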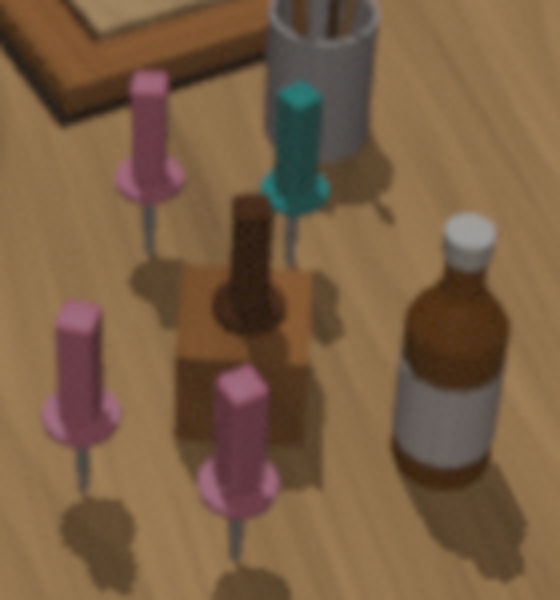

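```bash
cat > meas.py <<'E'
from h import *
t=snap('top'); s=snap('side')
for S,n,box,z in((t,'top',(190,150,310,250),.022),):
    hsv=cv2.cvtColor(S['image'],cv2.COLOR_RGB2HSV)
    print('rim hsv',hsv[155+13,190+50],'table',hsv[240,310])
    h,sa,v=[hsv[...,i].astype(int) for i in range(3)]
    m=((h<13)&(sa>140)&(v>90)).astype(np.uint8)*255
    mm=np.zeros_like(m);mm[box[1]:box[3],box[0]:box[2]]=m[box[1]:box[3],box[0]:box[2]]
    cs=max(cv2.findContours(mm,0,1)[0],key=cv2.contourArea)
    P=plane(S,cs.reshape(-1,2),z)[:,:2]
    r=cv2.minAreaRect((P*1000).astype(np.float32)); print(r); print(cv2.boxPoints(r))
    cv2.imwrite('pics/m1.png',cv2.resize(mm[150:250,190:320],None,fx=5,fy=5))
    # rest
    m2=((h<13)&(sa>120)&(v>60)).astype(np.uint8)*255
    mm=np.zeros_like(m);mm[185:228,355:402]=m2[185:228,355:402]
    cs=max(cv2.findContours(mm,0,1)[0],key=cv2.contourArea)
    P=plane(S,cs.reshape(-1,2),.065)[:,:2]
    r=cv2.minAreaRect((P*1000).astype(np.float32)); print('rest',r); print(cv2.boxPoints(r))
    cv2.imwrite('pics/m2.png',cv2.resize(mm[180:235,350:410],None,fx=8,fy=8))
E
python3 meas.py
```

```text
rim hsv [ 13 171 176] table [ 15 136 161]
((429.685302734375, 214.42335510253906), (7.74915885925293, 53.2157096862793), 13.295368194580078)
[[419.79553 239.42702]
 [432.03363 187.63762]
 [439.57507 189.4197 ]
 [427.33698 241.20909]]
rest ((500.9597473144531, -179.03237915039062), (67.98966979980469, 67.67694854736328), 70.51821899414062)
[[ 457.72107 -199.79556]
 [ 521.5234  -222.3663 ]
 [ 544.1984  -158.2692 ]
 [ 480.39612 -135.69846]]
```

```bash
sed -i 's/(h<13)&(sa>140)&(v>90)/(h<15)\&(sa>152)\&(v>70)/' meas.py; python3 meas.py
```

```text
rim hsv [ 13 170 176] table [ 16 139 160]
((534.2257080078125, 238.61349487304688), (223.5539093017578, 283.0343017578125), 13.463735580444336)
[[392.57123 350.21637]
 [458.47006  74.96059]
 [675.8802  127.01062]
 [609.9813  402.26642]]
rest ((503.5901794433594, -177.45236206054688), (74.75811767578125, 58.82781219482422), 81.25556945800781)
[[ 468.8355  -209.92523]
 [ 526.97955 -218.86865]
 [ 538.34485 -144.97949]
 [ 480.2008  -136.03607]]
```

View pics/m1.png

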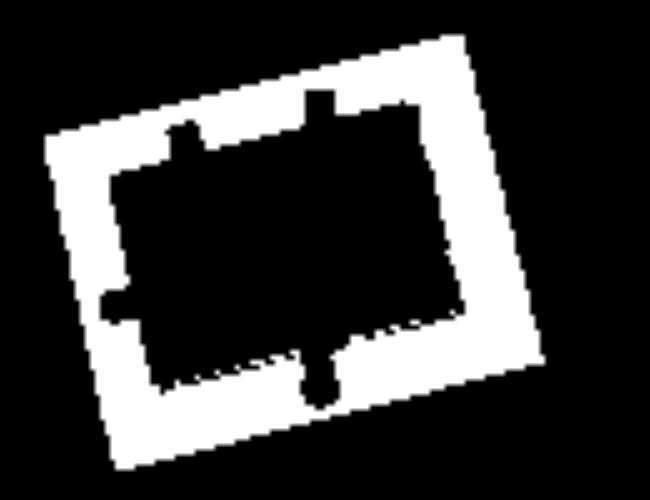

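View pics/m2.png

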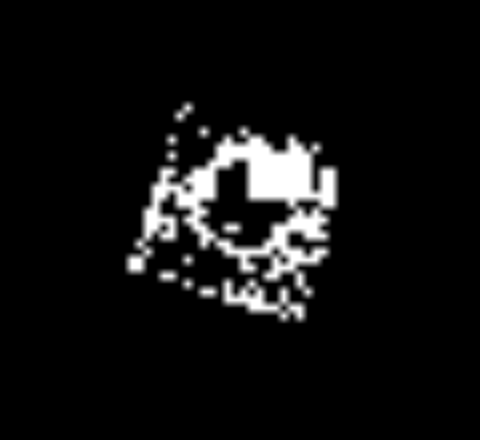

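```bash
cat > fr.py <<'E'
from h import *
def frame(S,x0,y0,x1,y1,z=.022,k=8,name=None,sat=150,vmin=70):
    im=cv2.resize(S['image'][y0:y1,x0:x1],None,fx=k,fy=k,interpolation=cv2.INTER_CUBIC)
    hsv=cv2.cvtColor(im,cv2.COLOR_RGB2HSV); h,sa,v=[hsv[...,i].astype(int) for i in range(3)]
    m=((h<15)&(sa>sat)&(v>vmin)).astype(np.uint8)*255
    m=cv2.morphologyEx(m,cv2.MORPH_OPEN,np.ones((9,9)))
    if name: cv2.imwrite(f'pics/{name}.png',cv2.resize(m,None,fx=.6,fy=.6))
    c=max(cv2.findContours(m,0,1)[0],key=cv2.contourArea).reshape(-1,2)
    uv=(c+.5)/k-.5+[x0,y0]
    P=plane(S,uv,z)[:,:2]*1000
    r=cv2.minAreaRect(P.astype(np.float32)); B=cv2.boxPoints(r); L=[]
    for i in range(4):
        a,b=B[i],B[(i+1)%4]; d=(b-a)/np.linalg.norm(b-a); n=np.array([-d[1],d[0]])
        q=(P-a)@d; e=(P-a)@n; l=np.linalg.norm(b-a)
        sel=(abs(e)<6)&(q>15)&(q<l-15)
        vx,vy,px,py=cv2.fitLine(P[sel].astype(np.float32),cv2.DIST_HUBER,0,.01,.01).ravel()
        L.append((np.array([vx,vy]),np.array([px,py]),l))
    C=[]
    for i in range(4):
        (d1,p1,_),(d2,p2,_)=L[i],L[(i+1)%4]
        t=np.linalg.solve(np.c_[d1,-d2],p2-p1); C.append(p1+t[0]*d1)
    C=np.array(C)
    print(C.round(1).tolist(),'centre',C.mean(0).round(2),'sides',[round(float(np.linalg.norm(C[i]-C[(i+1)%4])),1) for i in range(4)],
     'ang',[round(float(np.degrees(np.arctan2(d[1],d[0])))%90,2) for d,_,_ in L])
if __name__=='__main__':
    t=snap('top'); frame(t,190,150,310,250,name='f1'); frame(t,190,150,310,250,sat=145,vmin=90)
    s=snap('side'); frame(s,240,118,352,200,name='f2')
    for S in (t,s): print(ray(S,[[0,0]])[0])
E
python3 fr.py
```

```text
[[459.1000061035156, 75.4000015258789], [675.7000122070312, 127.0], [610.5999755859375, 401.8999938964844], [392.8999938964844, 350.20001220703125]] centre [534.57 238.6 ] sides [222.7, 282.5, 223.8, 282.7] ang [13.54, 13.4, 13.32, 13.34]
[[459.79998779296875, 76.19999694824219], [675.2999877929688, 127.4000015258789], [610.7000122070312, 401.70001220703125], [393.79998779296875, 349.70001220703125]] centre [534.89 238.76] sides [221.5, 281.7, 223.1, 281.4] ang [13.55, 13.37, 13.24, 13.46]
[[460.6000061035156, 55.599998474121094], [606.0, 92.4000015258789], [632.2999877929688, 398.0], [392.79998779296875, 335.8999938964844]] centre [522.91 220.5 ] sides [150.1, 306.7, 247.5, 288.5] ang [13.6, 14.23, 85.09, 14.53]
[0.35239418 0.00665177 1.36531939]
[ 0.27278665 -0.89889051  0.82332698]
```

View pics/f2.png

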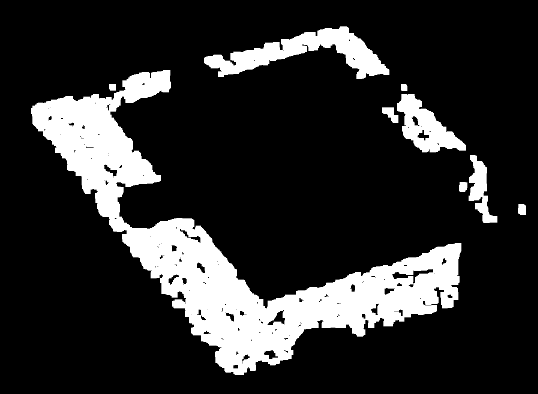

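```bash
cat > seam.py <<'E'
from h import *
c=np.array([534.7,238.7]);a=np.radians(13.42)
Rm=np.array([[np.cos(a),-np.sin(a)],[np.sin(a),np.cos(a)]])
def samp(S,P2,z=.022):
    W=(c+P2@Rm.T)/1000; uv=proj(S,np.c_[W,np.full(len(W),z)])
    g=S['image'].astype(np.float32)
    return cv2.remap(g,uv[:,0].astype(np.float32)[None],uv[:,1].astype(np.float32)[None],cv2.INTER_CUBIC)[0]
if __name__=='__main__':
  for n in('top','side'):
    S=snap(n)
    X=np.arange(-125,-45,1.)
    ys=[y for y in range(-80,85,5) if abs(y)>20]
    pr=np.mean([samp(S,np.c_[X,np.full(len(X),y)]).mean(1) for y in ys],0)
    print(n,'x prof',[(int(x),int(p)) for x,p in zip(X,pr)][::2])
    Y=np.arange(-150,-75,1.)
    xs=range(-50,55,5)
    pr=np.mean([samp(S,np.c_[np.full(len(Y),x),Y]).mean(1) for x in xs],0)
    print(n,'y prof',[(int(x),int(p)) for x,p in zip(Y,pr)][::2])
E
python3 seam.py
```

```text
top x prof [(-125, 146), (-123, 123), (-121, 78), (-119, 39), (-117, 20), (-115, 18), (-113, 33), (-111, 63), (-109, 89), (-107, 101), (-105, 105), (-103, 110), (-101, 115), (-99, 116), (-97, 116), (-95, 116), (-93, 114), (-91, 111), (-89, 108), (-87, 106), (-85, 105), (-83, 107), (-81, 110), (-79, 114), (-77, 116), (-75, 102), (-73, 73), (-71, 49), (-69, 39), (-67, 40), (-65, 68), (-63, 120), (-61, 156), (-59, 165), (-57, 165), (-55, 164), (-53, 163), (-51, 162), (-49, 161), (-47, 160)]
top y prof [(-150, 75), (-148, 32), (-146, 11), (-144, 12), (-142, 38), (-140, 77), (-138, 107), (-136, 115), (-134, 113), (-132, 108), (-130, 104), (-128, 104), (-126, 105), (-124, 107), (-122, 110), (-120, 112), (-118, 113), (-116, 114), (-114, 115), (-112, 113), (-110, 109), (-108, 105), (-106, 98), (-104, 79), (-102, 56), (-100, 41), (-98, 30), (-96, 41), (-94, 92), (-92, 146), (-90, 164), (-88, 162), (-86, 161), (-84, 160), (-82, 160), (-80, 160), (-78, 159), (-76, 160)]
side x prof [(-125, 35), (-123, 36), (-121, 39), (-119, 43), (-117, 48), (-115, 53), (-113, 59), (-111, 68), (-109, 76), (-107, 83), (-105, 86), (-103, 88), (-101, 90), (-99, 90), (-97, 90), (-95, 89), (-93, 88), (-91, 87), (-89, 86), (-87, 86), (-85, 86), (-83, 87), (-81, 87), (-79, 86), (-77, 82), (-75, 72), (-73, 61), (-71, 55), (-69, 61), (-67, 77), (-65, 96), (-63, 112), (-61, 121), (-59, 125), (-57, 126), (-55, 126), (-53, 126), (-51, 125), (-49, 125), (-47, 125)]
side y prof [(-150, 62), (-148, 66), (-146, 71), (-144, 78), (-142, 83), (-140, 87), (-138, 88), (-136, 88), (-134, 87), (-132, 87), (-130, 88), (-128, 88), (-126, 89), (-124, 90), (-122, 90), (-120, 90), (-118, 89), (-116, 88), (-114, 85), (-112, 82), (-110, 78), (-108, 75), (-106, 73), (-104, 76), (-102, 84), (-100, 94), (-98, 105), (-96, 114), (-94, 119), (-92, 122), (-90, 123), (-88, 124), (-86, 124), (-84, 124), (-82, 124), (-80, 124), (-78, 124), (-76, 124)]
```

```bash
cat > seam2.py <<'E'
from seam import *
S=snap('side')
Y=np.arange(-130,-80,1.)
for xs in (range(-55,-25,3),range(-25,5,3),range(5,30,3)):
    pr=np.mean([samp(S,np.c_[np.full(len(Y),x),Y]).mean(1) for x in xs],0)
    print('y prof',xs,[(int(x),int(p)) for x,p in zip(Y,pr)][::2])
X=np.arange(-90,-55,1.)
for ys in (range(-85,-45,3),range(-45,-15,3),range(20,50,3),range(50,85,3)):
    pr=np.mean([samp(S,np.c_[X,np.full(len(X),y)]).mean(1) for y in ys],0)
    print('x prof',ys,[(int(x),int(p)) for x,p in zip(X,pr)][::2])
T=snap('top')
for P in ([-94,0,32.5],[-24,0,30.5],[-110,-140,22],[-110,140,22],[110,140,22]):
    w=np.r_[c+Rm@np.array(P[:2]),P[2]]/1000
    print(P,'world',w.round(4),'top',proj(T,w).round(1),'side',proj(S,w).round(1))
E
python3 seam2.py
```

```text
y prof range(-55, -25, 3) [(-130, 87), (-128, 88), (-126, 89), (-124, 89), (-122, 90), (-120, 90), (-118, 89), (-116, 87), (-114, 84), (-112, 81), (-110, 77), (-108, 74), (-106, 73), (-104, 76), (-102, 83), (-100, 94), (-98, 106), (-96, 114), (-94, 120), (-92, 123), (-90, 124), (-88, 125), (-86, 125), (-84, 125), (-82, 125)]
y prof range(-25, 5, 3) [(-130, 87), (-128, 88), (-126, 89), (-124, 90), (-122, 90), (-120, 90), (-118, 89), (-116, 87), (-114, 85), (-112, 82), (-110, 77), (-108, 74), (-106, 72), (-104, 75), (-102, 82), (-100, 93), (-98, 104), (-96, 112), (-94, 118), (-92, 121), (-90, 122), (-88, 122), (-86, 121), (-84, 121), (-82, 121)]
y prof range(5, 30, 3) [(-130, 86), (-128, 87), (-126, 88), (-124, 89), (-122, 90), (-120, 90), (-118, 90), (-116, 88), (-114, 86), (-112, 83), (-110, 79), (-108, 75), (-106, 74), (-104, 78), (-102, 85), (-100, 96), (-98, 106), (-96, 115), (-94, 121), (-92, 124), (-90, 125), (-88, 125), (-86, 125), (-84, 125), (-82, 125)]
x prof range(-85, -45, 3) [(-90, 87), (-88, 86), (-86, 86), (-84, 87), (-82, 88), (-80, 87), (-78, 84), (-76, 77), (-74, 66)
[... 519 characters left out ...]
2, 117), (-60, 124), (-58, 127), (-56, 128)]
x prof range(50, 85, 3) [(-90, 85), (-88, 85), (-86, 85), (-84, 86), (-82, 86), (-80, 86), (-78, 83), (-76, 76), (-74, 66), (-72, 57), (-70, 57), (-68, 68), (-66, 86), (-64, 102), (-62, 114), (-60, 120), (-58, 123), (-56, 125)]
[-94, 0, 32.5] world [0.4433 0.2169 0.0325] top [[253.6 227.3]] side [[269.  157.7]]
[-24, 0, 30.5] world [0.5114 0.2331 0.0305] top [[248.7 206.1]] side [[291.9 151.8]]
[-110, -140, 22] world [0.4602 0.077  0.022 ] top [[297.9 221.6]] side [[285.8 190.9]]
[-110, 140, 22] world [0.3952 0.3493 0.022 ] top [[212.7 243.1]] side [[244.6 137.5]]
[110, 140, 22] world [0.6092 0.4004 0.022 ] top [[198.5 177.3]] side [[311.  120.1]]
```

Run:
```python
from h import *
for n,(x,y,w,h) in (('top',(362,186,40,40)),('side',(308,210,50,75))):
    S=snap(n)
    im=S['image'][y:y+h,x:x+w,::-1].astype(float)*1.8
    k=14 if n=='top' else 8
    im=cv2.resize(np.clip(im,0,255).astype(np.uint8),None,fx=k,fy=k,interpolation=cv2.INTER_CUBIC)
    cv2.imwrite(f'pics/st_{n}.png',im)
```

```text
(no output)
```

View pics/st_top.png

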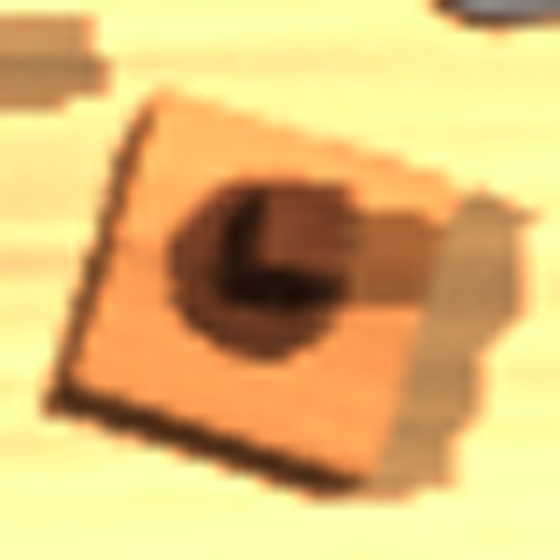

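View pics/st_side.png

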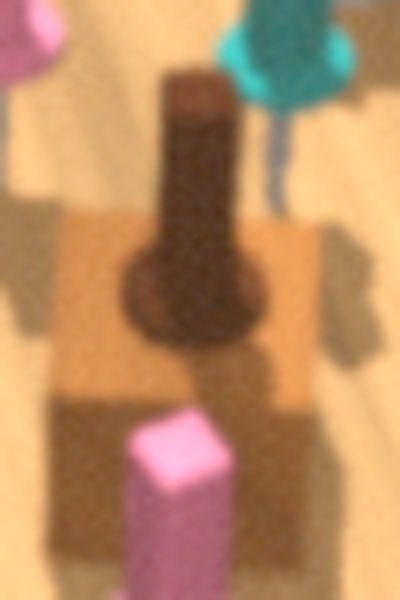

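Run:
```python
from h import *
S=snap('top'); print(S['image'][194:214,370:396,0])
S=snap('side'); print(S['image'][216:250,322:344,0])
```

```text
[[176 135 101 164 171 171 169 170 169 170 174 180 182 186 188 188 188 188
  189 188 191 189 190 191 192 192]
 [165  92 110 167 169 168 169 170 171 170 170 169 169 173 180 181 182 184
  183 185 185 185 184 184 184 185]
 [126  85 148 173 172 170 169 168 168 170 171 170 170 169 166 163 160 172
  179 182 183 185 185 185 187 187]
 [ 88  92 166 172 172 172 171 172 170 169 169 168 169 168 171 172 168 167
  161 156 165 184 189 191 194 195]
 [ 86 106 162 166 168 169 172 171 160 134 138 132 133 139 165 168 168 169
  169 165 165 166 162 167 187 192]
 [ 80 135 162 162 163 162 154 117  86  72  61  73  75  74  85  87 101 145
  171 171 171 167 167 166 171 163]
 [ 84 142 163 162 161 150 112  76  63  40  37  67  72  70  68  68  83 127
  166 167 167 166 167 163 138 110]
 [103 157 163 162 150 110  73  61  42  26  39  69  74  72  68  66  66  80
  104 102 101 103 128 151 119 105]
 [129 161 163 153 111  75  67  59  28  26  45  72  74  70  70  68  70  81
   95  94  94  95  97 105 109 111]
 [116 136 143 134  75  69  66  49  25  29  51  75  72  70  70  70  68  77
   93  95  94  95  97 103 111 112]
 [133 135 
[... 3543 characters left out ...]
9  49  49  48  52  63  80  99
  118 129 133 133]
 [113  93  73  68  62  56  49  50  48  51  48  47  50  47  50  61  75  86
  104 123 131 132]
 [109  84  67  64  64  57  48  51  48  50  52  50  49  49  50  60  73  81
   94 115 129 132]
 [110  82  66  64  66  61  51  50  49  51  49  48  50  48  48  58  70  77
   88 108 127 131]
 [106  76  65  63  66  61  53  50  49  47  50  50  47  45  48  55  68  75
   81 104 126 132]
 [108  78  64  65  67  63  58  53  50  50  48  48  48  47  47  52  61  71
   79  98 125 132]
 [111  83  63  62  67  66  61  50  46  48  46  45  49  44  47  51  56  66
   73  98 126 131]
 [114  93  67  58  65  67  61  53  45  46  51  49  52  51  49  51  53  58
   77 105 127 132]]
```

Run:
```python
from h import *
T=snap('top');S=snap('side')
print(plane(T,[[380.25,204.7]],.071),plane(T,[[383.4,202.0]],.141))
for z in(.071,.141): print(proj(T,[.501,-.179,z]),proj(S,[.501,-.179,z]))
# rest corners st_top
C=np.array([[155,88],[478,188],[375,478],[75,388]])/14+[362,186]-.46
print(plane(T,C,.065)*1000)
# side handle axis: solve both
import itertools
def tri(a,b):
    c1,d1=ray(T,[a]);c2,d2=ray(S,[b]);A=np.c_[d1[0],-d2[0]];t=np.linalg.lstsq(A,c2-c1,rcond=None)[0]
    p,q=c1+t[0]*d1[0],c2+t[1]*d2[0]; return (p+q)/2,np.linalg.norm(p-q)
print(tri([383.4,202.0],[332.4,221]))
# frame corner checks / can /bottle cap
# distractors: flange centre guesses at z of 0.071? estimates on table
for n,uv in dict(teal=(182,182),p1=(126,322),p2=(570,338),p3=(455,467)).items():
    print(n,plane(T,[[uv[0]/6+320-.42,uv[1]/6+160-.42]],.065))
for n,uv,z in (('can',(182,212),.085),('pot',(313,171),.095),('jar',(242,193),.077),('bottle',(407,170),.165)):
    print(n,plane(T,[uv],z))
```

```text
[[ 0.50462713 -0.18080924  0.071     ]] [[ 0.5042167  -0.18023632  0.141     ]]
[[379.70929755 205.87253332]] [[329.11319269 243.50428336]]
[[383.02011411 203.09493482]] [[330.12654623 219.0688872 ]]
[[ 546.18744257 -159.13100364   65.        ]
 [ 522.56364343 -230.76782114   65.        ]
 [ 458.18009109 -205.24166772   65.        ]
 [ 479.30517309 -139.17945806   65.        ]]
(array([ 0.50508897, -0.18098886,  0.13647477]), np.float64(0.0006273467863532236))
teal [[ 0.55328195 -0.08827239  0.065     ]]
p1 [[ 0.48065339 -0.05753388  0.065     ]]
p2 [[ 0.46844559 -0.28799984  0.065     ]]
p3 [[ 0.4029533  -0.22531057  0.065     ]]
can [[0.4893678  0.43082969 0.085     ]]
pot [[0.60901458 0.02567524 0.095     ]]
jar [[0.54683584 0.24648191 0.077     ]]
bottle [[ 0.5941401  -0.24933961  0.165     ]]
```

```bash
cat > p.py <<'E'
import sys
from h import *
from seam import c,Rm
a0=np.degrees(np.arctan2(Rm[1,0],Rm[0,0]))
def F(x,y): return (c+Rm@np.array([x,y]))/1000   # frame mm -> world m
def Rt(yaw):
    a=np.radians(yaw); C,S=np.cos(a),np.sin(a)
    return np.array([[0,C,S],[0,S,-C],[-1,0,0]])
def cur():
    s=manip.sense(); return s,np.array(s['tcp_pos']),R.from_quat(s['tool_rot']).as_matrix()
def show():
    s,p,M=cur(); print('t',round(s['t'],2),'p',p.round(4),'yaw',np.degrees(np.arctan2(M[1,1],M[0,1])).round(2),'down',M[:,0].round(3),'F',s['force'].round(2),'T',s['ft_torque'].round(2),'gap',round(s['finger_gap'],3),'q',s['q'].round(2),
     'frame',(Rm.T@(p[:2]*1000-c)).round(1))
def rows(wps,g,ref=None):
    """wps: list of 5 (x,y,z,yaw)"""
    s,p,M=cur()
    if ref is not None: p=np.array(ref[:3]); M=Rt(ref[3])
    out=[]
    for x,y,z,yw in wps:
        d=M.T@(np.array([x,y,z])-p)/.025; r=R.from_matrix(M.T@Rt(yw)).as_rotvec(degrees=True)/5
        out.append([round(float(v),2)+0 for v in (*d,*r)]+[g])
    return out
def line(t,g,prof=(.2,.4,.6,.8,1),yaw0=None):
    s,p,M=cur(); y0=np.degrees(np.arctan2(M[1,1],M[0,1])); t=np.array(t,float)
    dy=(t[3]-y0+180)%360-180
    return rows([(*(p+(t[:3]-p)*k),y0+dy*k) for k in prof],g)
E
python3 -c "
from p import *
show(); print(F(-94,0),F(-69,85),F(-69,-99),F(60,-99))"
```

```text
t 1.0 p [0.2177 0.5858 0.2313] yaw 69.61 down [-0. -0. -1.] F [-0.92 -0.09  0.02] T [-0.01 -0.01 -0.06] gap 1.0 q [ 1.04  0.53  1.43  0.    1.18 -0.18] frame [-227.8  411.2]
[0.44326668 0.21688378] [0.44785662 0.30536503] [0.49056071 0.12638917] [0.61603835 0.15632845]
```

```bash
python3 -c "
from p import *
x,y=F(-54,26); print(x,y)
for r in line([x,y,.12,13.4],0,prof=(.1,.2,.3,.4,.5)): print(r)
for r in line([x,y,.12,13.4],0,prof=(.1,.2,.3,.4,1)): print(r)"
```

```text
0.4761402003645786 0.2514573455961379
[0.45, -0.89, 1.44, 1.12, 0.0, 0.0, 0]
[0.89, -1.79, 2.87, 2.25, 0.0, 0.0, 0]
[1.34, -2.68, 4.31, 3.37, 0.0, 0.0, 0]
[1.78, -3.57, 5.74, 4.5, 0.0, 0.0, 0]
[2.23, -4.47, 7.18, 5.62, 0.0, 0.0, 0]
[0.45, -0.89, 1.44, 1.12, 0.0, 0.0, 0]
[0.89, -1.79, 2.87, 2.25, 0.0, 0.0, 0]
[1.34, -2.68, 4.31, 3.37, 0.0, 0.0, 0]
[1.78, -3.57, 5.74, 4.5, 0.0, 0.0, 0]
[4.45, -8.94, 14.35, 11.24, 0.0, 0.0, 0]
```

Call:
carry_out:
  commands:
    - [[0.2,-0.9,1.45,1.1,0,0,0],[0.4,-1.8,2.9,2.25,0,0,0],[0.6,-2.7,4.3,3.4,0,0,0],[0.9,-3.6,5.75,4.5,0,0,0],[1.2,-4.5,7.2,5.6,0,0,0]]

```text
t: 1.5
tcp_pos: [0.3481, 0.4166, 0.2014]
tool_rot: [0.291, 0.644, -0.291, 0.645]
force: [0.4, 0.7, 0.4]
finger_gap: 0.144
```

```bash
python3 -c "
from p import *
show()
x,y=F(-54,26)
for r in line([x,y,.10,13.4],0): print(r)"
```

```text
t 1.5 p [0.3481 0.4166 0.2014] yaw 41.42 down [ 0.001  0.001 -1.   ] F [0.37 0.66 0.43] T [0.04 0.04 0.01] gap 0.144 q [ 0.67  0.46  1.67 -0.    1.01 -0.05] frame [-140.2  216.3]
[0.81, -0.11, 1.67, 1.12, 0.0, -0.01, 0]
[1.62, -0.21, 3.34, 2.24, 0.0, -0.01, 0]
[2.43, -0.32, 5.0, 3.36, 0.0, -0.01, 0]
[3.24, -0.43, 6.67, 4.48, 0.0, -0.01, 0]
[4.06, -0.53, 8.34, 5.6, 0.0, -0.01, 0]
```

Call:
carry_out:
  commands:
    - [[0.8,-0.1,1.7,1.1,0,0,0],[1.6,-0.2,3.3,2.25,0,0,0],[2.4,-0.3,5.0,3.4,0,0,0],[3.2,-0.45,6.7,4.5,0,0,0],[4.05,-0.55,8.35,5.6,0,0,0]]

```text
t: 2.0
tcp_pos: [0.4769, 0.2511, 0.0997]
tool_rot: [0.439, 0.555, -0.438, 0.555]
force: [0.8, 1.8, -0.1]
finger_gap: 0.002
```

```bash
python3 -c "
from p import *
show()
x,y=F(-54,26)
for r in line([x,y,.026,13.4],0): print(r)
from h import *
S=snap('side'); crop(S,235,60,170,140,4,'b1')"
```

```text
t 2.0 p [0.4769 0.2511 0.0997] yaw 13.38 down [ 0.001  0.    -1.   ] F [ 0.75  1.8  -0.11] T [-0.01 -0.09  0.04] gap 0.002 q [0.28 0.61 1.76 0.   0.77 0.04] frame [-53.3  25.5]
[0.59, -0.01, 0.0, 0.0, 0.0, -0.01, 0]
[1.18, -0.01, -0.01, 0.0, 0.0, -0.01, 0]
[1.77, -0.02, -0.01, 0.0, 0.0, -0.01, 0]
[2.36, -0.02, -0.02, 0.0, 0.0, -0.01, 0]
[2.95, -0.03, -0.02, 0.0, 0.0, -0.01, 0]
```

View pics/b1.png

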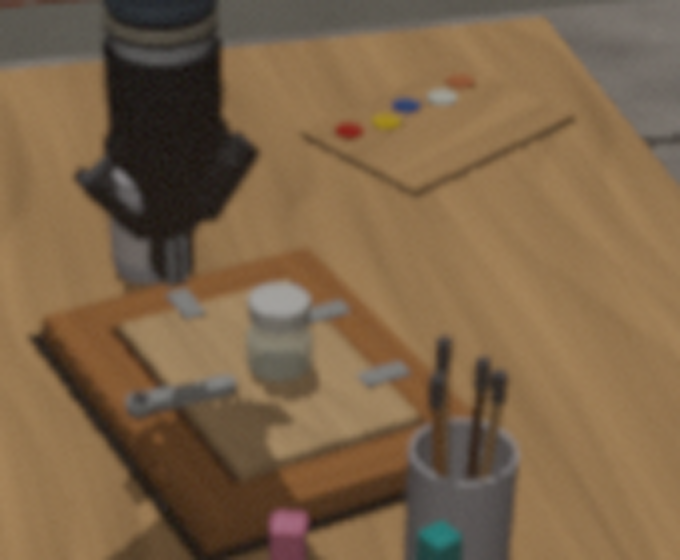

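Call:
carry_out:
  commands:
    - [[0,0,0,-1.7,0,0,0],[0,0,0,-3.4,0,0,0],[0,0,0,-5.1,0,0,0],[0,0,0,-6.8,0,0,0],[0,0,0,-8.5,0,0,0]]

```text
t: 2.55
tcp_pos: [0.4758, 0.2527, 0.1002]
tool_rot: [0.204, 0.677, -0.204, 0.677]
force: [-0.6, -0.0, -0.1]
finger_gap: 0.0
```

Call:
carry_out:
  commands:
    - [[0,0,0,-1.7,0,0,0],[0,0,0,-3.4,0,0,0],[0,0,0,-5.1,0,0,0],[0,0,0,-6.8,0,0,0],[0,0,0,-8.5,0,0,0]]

```text
t: 3.05
tcp_pos: [0.4757, 0.2528, 0.1003]
tool_rot: [-0.055, 0.705, 0.055, 0.705]
force: [-0.1, 0.4, 0.8]
finger_gap: 0.001
```

```bash
python3 -c "
from p import *
show()
x,y=F(-54,31)
for r in line([x,y,.026,103.4],0): print(r)"
```

```text
t 3.05 p [0.4757 0.2528 0.1003] yaw 98.99 down [ 0.  0. -1.] F [-0.1   0.42  0.77] T [ 0.03 -0.04 -0.  ] gap 0.001 q [ 0.28  0.61  1.76  0.    0.77 -1.45] frame [-54.1  27.4]
[0.59, 0.03, 0.0, -0.18, 0.01, 0.0, 0]
[1.19, 0.06, 0.0, -0.35, 0.01, 0.0, 0]
[1.78, 0.09, -0.01, -0.53, 0.01, 0.0, 0]
[2.38, 0.12, -0.01, -0.71, 0.01, 0.0, 0]
[2.97, 0.15, -0.01, -0.88, 0.01, 0.0, 0]
```

Call:
carry_out:
  commands:
    - [[0.7,0.05,0,-0.2,0,0,0],[1.4,0.1,0,-0.5,0,0,0],[2.1,0.15,0,-0.9,0,0,0],[2.7,0.15,0,-0.9,0,0,0],[2.97,0.15,0,-0.9,0,0,0]]

```text
t: 3.55
tcp_pos: [0.4745, 0.2562, 0.0247]
tool_rot: [-0.081, 0.703, 0.081, 0.702]
force: [-0.2, -0.0, 0.4]
finger_gap: 0.003
```

```bash
cat > arc.py <<'E'
from p import *
def arc(phis,off,rad,z,g=0,dyaw=90,yaws=None):
    w=[]
    for i,f in enumerate(phis):
        a=np.radians(f);u=np.array([np.cos(a),np.sin(a)]);n=np.array([-u[1],u[0]])
        q=np.array([-94,0])+rad*u+off*n
        w.append((*F(*q),z,(a0+f+dyaw) if yaws is None else yaws[i]))
    return rows(w,g)
E
python3 -c "
from arc import *
show()
from h import *
S=snap('side'); crop(S,235,60,170,140,4,'b2')
for r in arc([0,-7,-14,-21,-28],21,40,.026): print(r)"
```

```text
t 3.55 p [0.4745 0.2562 0.0247] yaw 103.14 down [-0.002 -0.    -1.   ] F [-0.2  -0.02  0.44] T [-0.07  0.01  0.06] gap 0.003 q [ 0.29  0.74  1.79  0.    0.61 -1.51] frame [-54.5  31. ]
[-0.07, -0.4, 0.03, -0.06, -0.03, 0.0, 0]
[-0.07, -0.6, 0.12, 1.34, -0.03, 0.0, 0]
[-0.07, -0.81, 0.19, 2.74, -0.03, 0.0, 0]
[-0.07, -1.03, 0.23, 4.14, -0.03, 0.01, 0]
[-0.07, -1.25, 0.24, 5.54, -0.03, 0.01, 0]
```

View pics/b2.png

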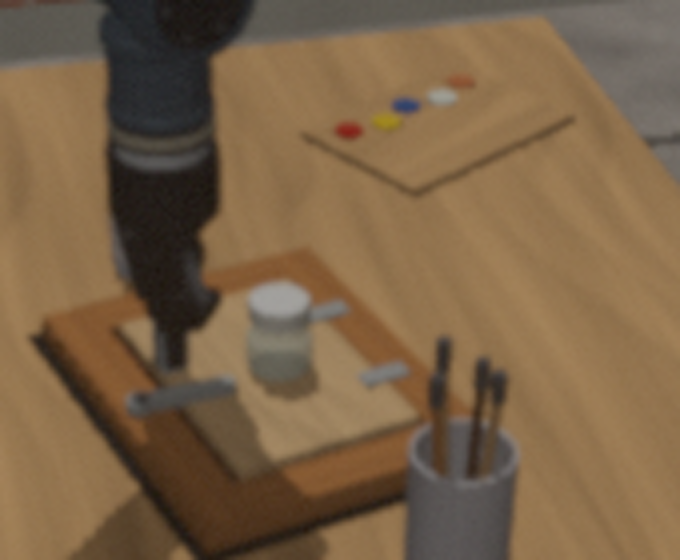

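Call:
carry_out:
  commands:
    - [[-0.05,-0.4,0.05,0,0,0,0],[-0.05,-0.6,0.1,1.35,0,0,0],[-0.05,-0.8,0.2,2.75,0,0,0],[-0.05,-1.05,0.25,4.15,0,0,0],[-0.05,-1.25,0.25,5.55,0,0,0]]

```text
t: 4.1
tcp_pos: [0.4896, 0.2267, 0.0283]
tool_rot: [0.092, 0.7, -0.092, 0.702]
force: [0.4, 0.1, -0.2]
finger_gap: -0.001
```

```bash
python3 -c "
from arc import *
show()
for r in arc([-35,-42,-49,-56,-63],21,40,.026): print(r)"
```

```text
t 4.1 p [0.4896 0.2267 0.0283] yaw 75.05 down [ 0.003  0.001 -1.   ] F [ 0.42  0.11 -0.24] T [ 0.17 -0.05 -0.01] gap -0.001 q [ 0.23  0.73  1.79  0.    0.61 -1.08] frame [-46.7  -1.2]
[0.09, -0.21, 0.0, 1.33, 0.03, -0.02, 0]
[0.09, -0.42, 0.06, 2.73, 0.03, -0.02, 0]
[0.09, -0.63, 0.1, 4.13, 0.02, -0.02, 0]
[0.09, -0.85, 0.12, 5.53, 0.02, -0.02, 0]
[0.09, -1.07, 0.1, 6.93, 0.02, -0.02, 0]
```

Call:
carry_out:
  commands:
    - [[0.1,-0.2,0,1.35,0,0,0],[0.1,-0.4,0.05,2.75,0,0,0],[0.1,-0.65,0.1,4.15,0,0,0],[0.1,-0.85,0.1,5.55,0,0,0],[0.1,-1.05,0.1,6.95,0,0,0]]

```text
t: 4.6
tcp_pos: [0.4857, 0.2006, 0.0258]
tool_rot: [0.298, 0.641, -0.296, 0.643]
force: [0.9, 1.3, -0.2]
finger_gap: -0.003
```

```bash
python3 -c "
from arc import *
show()
for r in arc([-70,-77,-84,-90,-93],21,40,.026): print(r)
S=snap('side'); crop(S,235,60,170,140,4,'b3')"
```

```text
t 4.6 p [0.4857 0.2006 0.0258] yaw 40.3 down [ 0.004  0.001 -1.   ] F [ 0.9   1.34 -0.2 ] T [ 0.13 -0.07 -0.01] gap -0.003 q [ 0.18  0.73  1.83 -0.    0.58 -0.52] frame [-56.5 -25.7]
[-0.01, -0.23, 0.09, 1.38, 0.02, -0.04, 0]
[-0.01, -0.44, 0.16, 2.78, 0.02, -0.04, 0]
[-0.01, -0.66, 0.2, 4.18, 0.02, -0.04, 0]
[-0.01, -0.85, 0.21, 5.38, 0.01, -0.04, 0]
[-0.01, -0.94, 0.21, 5.98, 0.01, -0.04, 0]
```

View pics/b3.png

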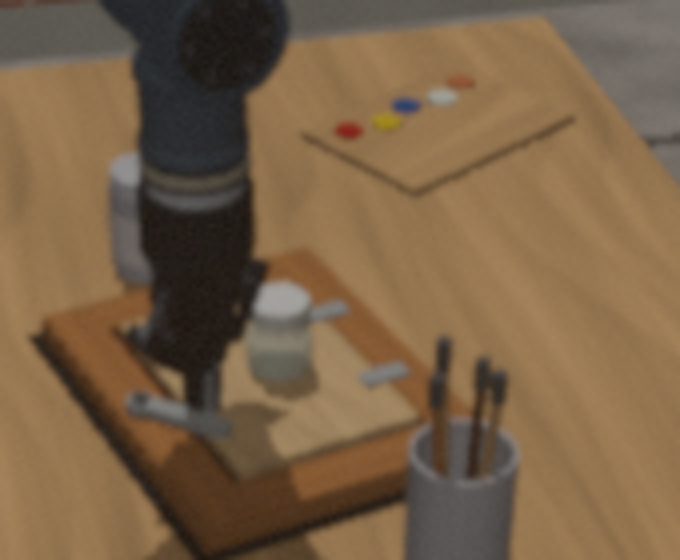

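Call:
carry_out:
  commands:
    - [[0,-0.25,0.1,1.4,0,0,0],[0,-0.45,0.15,2.8,0,0,0],[0,-0.65,0.2,4.2,0,0,0],[0,-0.85,0.2,5.4,0,0,0],[0,-0.95,0.2,6.0,0,0,0]]

```text
t: 5.15
tcp_pos: [0.4704, 0.1814, 0.0256]
tool_rot: [0.453, 0.543, -0.451, 0.545]
force: [1.1, 0.6, 0.8]
finger_gap: -0.002
```

```bash
python3 -c "
from arc import *
show()
S=snap('top'); crop(S,190,150,130,100,6,'b4');S=snap('side'); crop(S,235,60,170,140,4,'b5')"
```

```text
t 5.15 p [0.4704 0.1814 0.0256] yaw 10.55 down [ 0.003  0.    -1.   ] F [1.11 0.59 0.75] T [ 0.06 -0.08  0.  ] gap -0.002 q [ 0.15  0.72  1.88 -0.    0.54 -0.04] frame [-75.8 -40.8]
```

View pics/b4.png

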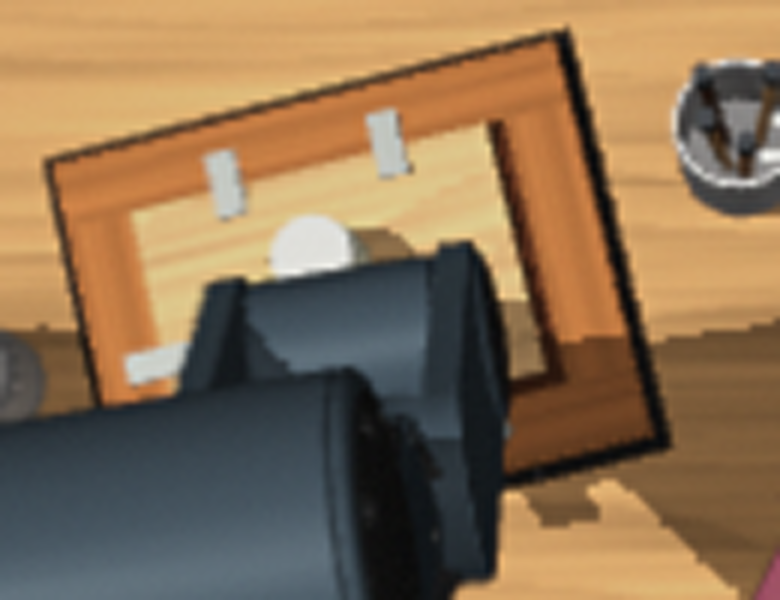

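View pics/b5.png

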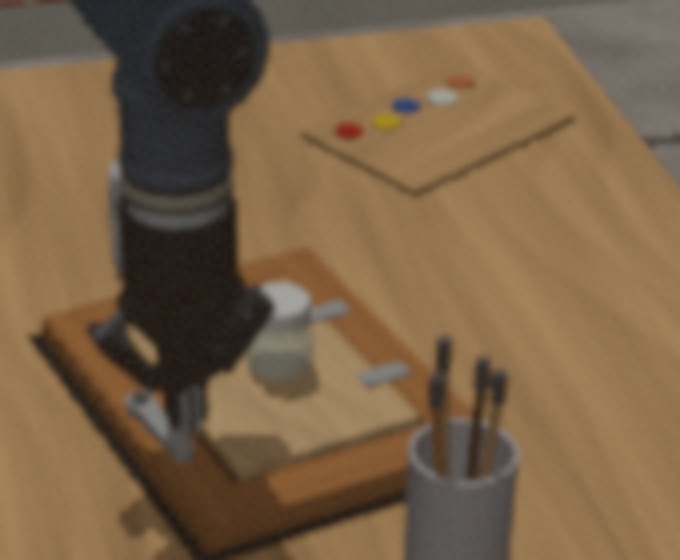

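```bash
python3 -c "
from arc import *
S=snap('side')
im=S['image'][150:190,255:300,::-1]; cv2.imwrite('pics/b6.png',cv2.resize(im,None,fx=14,fy=14,interpolation=cv2.INTER_CUBIC))
for f in (-75,-80,-85,-90,-95):
  a=np.radians(f); q=np.array([-94,0])+70*np.array([np.cos(a),np.sin(a)]); uv=proj(S,[*F(*q),.0305])[0]; print(f,uv.round(1),((uv-[255,150]+.5)*14).round())
uv=proj(S,[*F(-94,0),.0305])[0]; print(((uv-[255,150]+.5)*14).round())
"
```

```text
-75 [285.6 169.6] [435. 281.]
-80 [283.8 170.5] [410. 293.]
-85 [281.8 171.2] [383. 304.]
-90 [279.8 171.9] [354. 314.]
-95 [277.6 172.5] [324. 322.]
[203. 124.]
```

View pics/b6.png

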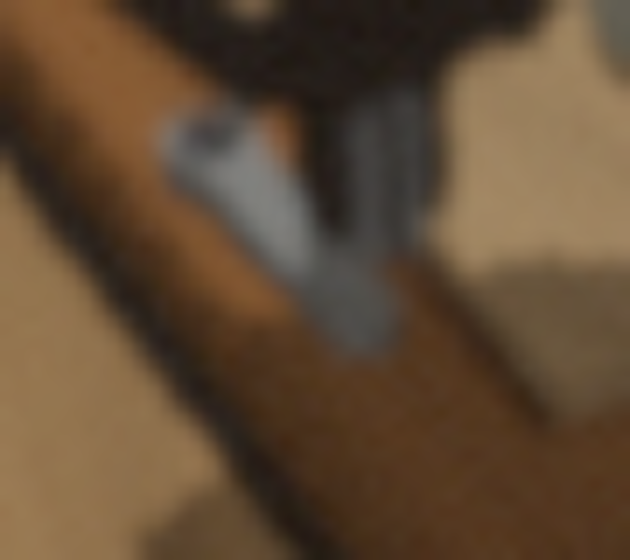

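Call:
carry_out:
  commands:
    - [[0,0.15,0,0,0,0,0],[-0.8,0.3,0,0,0,0,0],[-2.4,0.3,0,0,0,0,0],[-4.2,0.3,0,0,0,0,20],[-6,0.3,0.4,0,0,0,40]]

```text
t: 5.8
tcp_pos: [0.478, 0.174, 0.1761]
tool_rot: [0.451, 0.545, -0.451, 0.544]
force: [0.9, 0.8, 0.3]
finger_gap: 0.33
```

```bash
python3 -c "
from arc import *
show()
for r in line([.5035,-.181,.19,-15],85,(.12,.25,.38,.51,.64)): print(r)"
```

```text
t 5.8 p [0.478  0.174  0.1761] yaw 10.78 down [-0.001  0.    -1.   ] F [0.88 0.76 0.32] T [-0.01 -0.06  0.02] gap 0.33 q [ 0.13  0.45  1.78  0.    0.91 -0.06] frame [-70.1 -49.8]
[-0.07, -0.2, 1.7, 0.62, 0.0, 0.01, 85]
[-0.14, -0.41, 3.54, 1.29, 0.0, 0.01, 85]
[-0.21, -0.63, 5.37, 1.96, 0.0, 0.01, 85]
[-0.29, -0.84, 7.21, 2.63, 0.0, 0.01, 85]
[-0.36, -1.06, 9.05, 3.3, 0.0, 0.01, 85]
```

Call:
carry_out:
  commands:
    - [[-0.2,-0.2,1.7,0.6,0,0,85],[-0.4,-0.4,3.5,1.3,0,0,85],[-0.6,-0.6,5.4,2.0,0,0,85],[-0.6,-0.85,7.2,2.6,0,0,85],[-0.6,-1.05,9.0,3.3,0,0,85]]

```text
t: 6.3
tcp_pos: [0.4942, -0.0543, 0.1902]
tool_rot: [0.525, 0.473, -0.525, 0.474]
force: [0.4, -0.0, 0.5]
finger_gap: 0.997
```

```bash
python3 -c "
from arc import *
show()
for r in line([.5035,-.181,.18,-15],85,(.3,.6,.8,.95,1)): print(r)"
```

```text
t 6.3 p [ 0.4942 -0.0543  0.1902] yaw -5.92 down [ 0.001 -0.    -1.   ] F [ 0.4  -0.02  0.48] T [ 0.   -0.02 -0.  ] gap 0.997 q [-0.33  0.42  1.79  0.    0.93 -0.23] frame [-107.4 -275.6]
[0.12, 0.27, 1.5, 0.54, 0.0, -0.01, 85]
[0.25, 0.54, 3.0, 1.09, 0.0, -0.01, 85]
[0.33, 0.71, 4.0, 1.45, 0.0, -0.01, 85]
[0.39, 0.85, 4.75, 1.72, 0.0, -0.01, 85]
[0.41, 0.89, 5.0, 1.82, 0.0, -0.01, 85]
```

Call:
carry_out:
  commands:
    - [[0.1,0.25,1.5,0.55,0,0,85],[0.2,0.5,3.0,1.1,0,0,85],[0.3,0.7,4.0,1.45,0,0,85],[0.4,0.85,4.75,1.7,0,0,85],[0.4,0.9,5.0,1.8,0,0,85]]

```text
t: 6.8
tcp_pos: [0.504, -0.1813, 0.1795]
tool_rot: [-0.561, -0.43, 0.561, -0.431]
force: [0.5, 0.9, 0.8]
finger_gap: 0.994
```

```bash
python3 -c "
from arc import *
show()
S=snap('side'); crop(S,270,140,140,170,4,'c1')
T=snap('top'); crop(T,190,150,130,100,6,'c2')
for r in line([.5035,-.181,.092,-15],85,(.3,.6,.8,.95,1)): print(r)"
```

```text
t 6.8 p [ 0.504  -0.1813  0.1795] yaw -14.98 down [ 0.    -0.001 -1.   ] F [0.46 0.95 0.77] T [-0.02 -0.04 -0.  ] gap 0.994 q [-0.55  0.48  1.71 -0.    0.95 -0.29] frame [-127.4 -401.4]
[1.05, 0.0, 0.02, 0.01, 0.0, 0.0, 85]
[2.1, 0.0, 0.03, 0.01, 0.0, 0.0, 85]
[2.8, 0.0, 0.04, 0.01, 0.0, 0.0, 85]
[3.33, 0.0, 0.05, 0.02, 0.0, 0.0, 85]
[3.5, 0.0, 0.05, 0.02, 0.0, 0.0, 85]
```

View pics/c1.png

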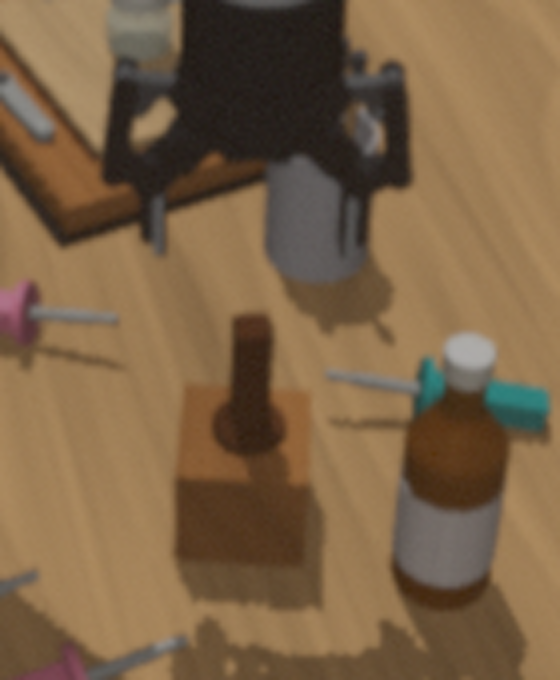

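View pics/c2.png

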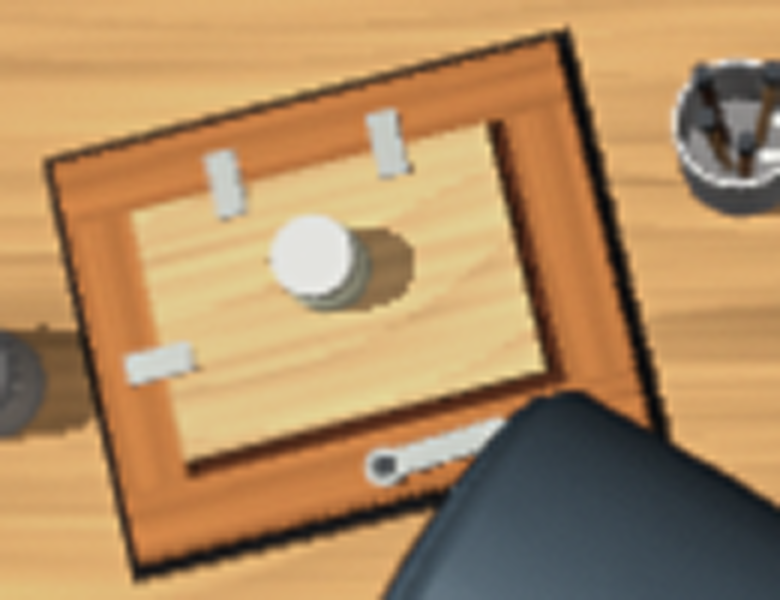

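Call:
carry_out:
  commands:
    - [[1.0,0,0,0,0,0,85],[2.0,0,0,0,0,0,85],[2.8,0,0,0,0,0,85],[3.3,0,0,0,0,0,60],[3.5,0,0,0,0,0,40]]
  force: 40

```text
t: 7.4
tcp_pos: [0.503, -0.1777, 0.0911]
tool_rot: [-0.56, -0.432, 0.56, -0.431]
force: [-0.2, 0.7, 0.2]
finger_gap: 0.687
```

```bash
python3 -c "
from arc import *
show()
S=snap('side'); crop(S,290,140,110,150,4,'c3')"
```

```text
t 7.4 p [ 0.503  -0.1777  0.0911] yaw -14.79 down [-0.002  0.001 -1.   ] F [-0.18  0.73  0.21] T [-0.02  0.03 -0.  ] gap 0.687 q [-0.55  0.62  1.78  0.    0.75 -0.29] frame [-127.5 -397.7]
```

View pics/c3.png

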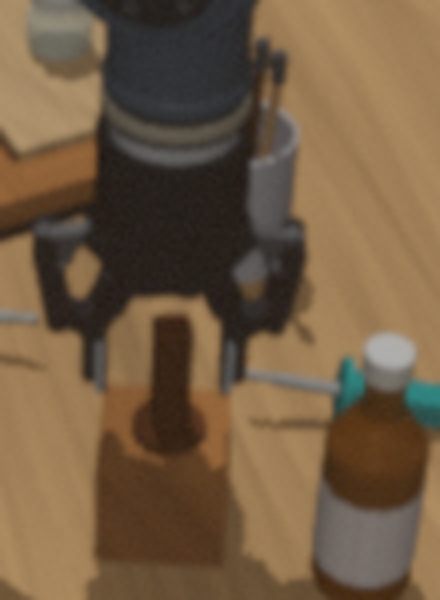

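Call:
carry_out:
  commands:
    - [[0,0,0.1,0,0,0,30],[0,0,0.1,0,0,0,10],[0,0,0.1,0,0,0,0],[0,0,0.1,0,0,0,0],[0,0,0.1,0,0,0,0]]
  force: 60

```text
t: 7.95
tcp_pos: [0.5038, -0.1822, 0.0931]
tool_rot: [0.561, 0.43, -0.56, 0.432]
force: [0.4, -0.7, 5.3]
finger_gap: 0.222
```

```bash
python3 -c "
from arc import *
show()
S=snap('side'); crop(S,290,140,110,150,4,'c4')"
```

```text
t 7.95 p [ 0.5038 -0.1822  0.0931] yaw -14.89 down [ 0.002 -0.001 -1.   ] F [ 0.43 -0.74  5.3 ] T [-0.08 -0.02 -0.05] gap 0.222 q [-0.56  0.62  1.78 -0.    0.75 -0.3 ] frame [-127.8 -402.2]
```

View pics/c4.png

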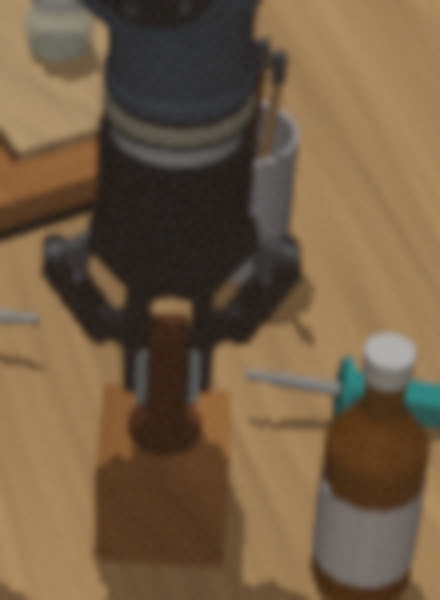

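Call:
carry_out:
  commands:
    - [[-0.3,0,0,0,0,0,0],[-0.9,0,0,0,0,0,0],[-1.8,0,0,0,0,0,0],[-2.8,0,0,0,0,0,0],[-3.8,0,0,0,0,0,0]]

```text
t: 8.5
tcp_pos: [0.5021, -0.181, 0.1876]
tool_rot: [-0.56, -0.432, 0.561, -0.43]
force: [-0.0, -0.6, -0.9]
finger_gap: 0.228
```

```bash
python3 -c "
from arc import *
show()
for y in (-15,): 
  for r in line([*F(-69,85),.21,y],0,(.1,.2,.3,.4,.5)): print(r)"
```

```text
t 8.5 p [ 0.5021 -0.181   0.1876] yaw -14.88 down [-0.002  0.001 -1.   ] F [-0.01 -0.57 -0.94] T [-0.02  0.01  0.02] gap 0.228 q [-0.56  0.47  1.71  0.    0.97 -0.3 ] frame [-129.2 -400.6]
[-0.09, -0.71, -1.82, 0.0, -0.01, 0.03, 0]
[-0.17, -1.42, -3.65, 0.0, -0.01, 0.03, 0]
[-0.26, -2.13, -5.47, 0.01, -0.01, 0.03, 0]
[-0.35, -2.84, -7.3, 0.01, -0.01, 0.03, 0]
[-0.43, -3.55, -9.12, 0.01, -0.01, 0.03, 0]
```

Call:
carry_out:
  commands:
    - [[-0.4,-0.35,-0.9,0,0,0,0],[-0.6,-1.0,-2.6,0,0,0,0],[-0.6,-1.7,-4.4,0,0,0,0],[-0.6,-2.4,-6.2,0,0,0,0],[-0.6,-3.1,-8.0,0,0,0,0]]

```text
t: 9.0
tcp_pos: [0.4782, 0.0333, 0.2021]
tool_rot: [-0.561, -0.431, 0.561, -0.43]
force: [0.8, -0.1, -0.5]
finger_gap: 0.224
```

```bash
python3 -c "
from arc import *
show()
for r in line([*F(-69,85),.17,-15],0,(.18,.36,.54,.72,.9)): print(r)"
```

```text
t 9.0 p [0.4782 0.0333 0.2021] yaw -14.94 down [-0.001  0.    -1.   ] F [ 0.83 -0.13 -0.55] T [-0.04 -0.02 -0.03] gap 0.224 q [-0.16  0.38  1.82  0.    0.95  0.1 ] frame [-102.6 -186.6]
[0.23, -0.72, -1.84, 0.0, 0.0, 0.01, 0]
[0.46, -1.43, -3.67, 0.0, 0.0, 0.01, 0]
[0.7, -2.15, -5.51, 0.01, 0.0, 0.01, 0]
[0.93, -2.86, -7.34, 0.01, 0.0, 0.01, 0]
[1.16, -3.58, -9.18, 0.01, 0.0, 0.01, 0]
```

Call:
carry_out:
  commands:
    - [[0,-0.7,-1.8,0,0,0,0],[0.2,-1.4,-3.7,0,0,0,0],[0.5,-2.15,-5.5,0,0,0,0],[0.8,-2.85,-7.3,0,0,0,0],[1.1,-3.6,-9.2,0,0,0,0]]

```text
t: 9.5
tcp_pos: [0.4504, 0.2771, 0.1745]
tool_rot: [-0.56, -0.431, 0.561, -0.431]
force: [0.9, -0.2, -0.7]
finger_gap: 0.225
```

```bash
python3 -c "
from arc import *
show()
for r in line([*F(-69,85),.122,-15],0,(.3,.6,.8,.95,1)): print(r)"
```

```text
t 9.5 p [0.4504 0.2771 0.1745] yaw -14.88 down [-0.001 -0.001 -1.   ] F [ 0.95 -0.22 -0.67] T [-0.03 -0.03 -0.01] gap 0.225 q [ 0.34  0.48  1.73 -0.    0.93  0.6 ] frame [-73.1  56.9]
[0.63, -0.12, -0.32, 0.01, 0.01, 0.01, 0]
[1.26, -0.23, -0.64, 0.01, 0.01, 0.01, 0]
[1.68, -0.31, -0.85, 0.02, 0.01, 0.01, 0]
[1.99, -0.37, -1.01, 0.02, 0.01, 0.01, 0]
[2.1, -0.39, -1.07, 0.02, 0.01, 0.01, 0]
```

Call:
carry_out:
  commands:
    - [[0.6,-0.1,-0.3,0,0,0,0],[1.2,-0.25,-0.65,0,0,0,0],[1.6,-0.3,-0.85,0,0,0,0],[1.9,-0.35,-1.0,0,0,0,0],[2.1,-0.4,-1.05,0,0,0,0]]

```text
t: 10.0
tcp_pos: [0.4488, 0.3032, 0.1217]
tool_rot: [-0.56, -0.431, 0.561, -0.431]
force: [-0.1, -0.4, -0.5]
finger_gap: 0.226
```

```bash
python3 -c "
from arc import *
show()
T=snap('top'); crop(T,190,150,130,100,6,'d1')
S=snap('side'); im=S['image'][95:195,230:330,::-1]; cv2.imwrite('pics/d2.png',cv2.resize(im,None,fx=6,fy=6,interpolation=cv2.INTER_CUBIC))
show()"
```

```text
t 10.0 p [0.4488 0.3032 0.1217] yaw -14.91 down [-0.001 -0.    -1.   ] F [-0.11 -0.38 -0.45] T [ 0.    0.01 -0.01] gap 0.226 q [ 0.39  0.57  1.74 -0.    0.83  0.65] frame [-68.6  82.7]
t 10.1 p [0.4485 0.3028 0.1218] yaw -14.92 down [-0.001 -0.001 -1.   ] F [-0.38  0.02 -0.86] T [-0.    0.02  0.01] gap 0.232 q [ 0.39  0.57  1.74 -0.    0.83  0.65] frame [-69.   82.4]
```

View pics/d1.png

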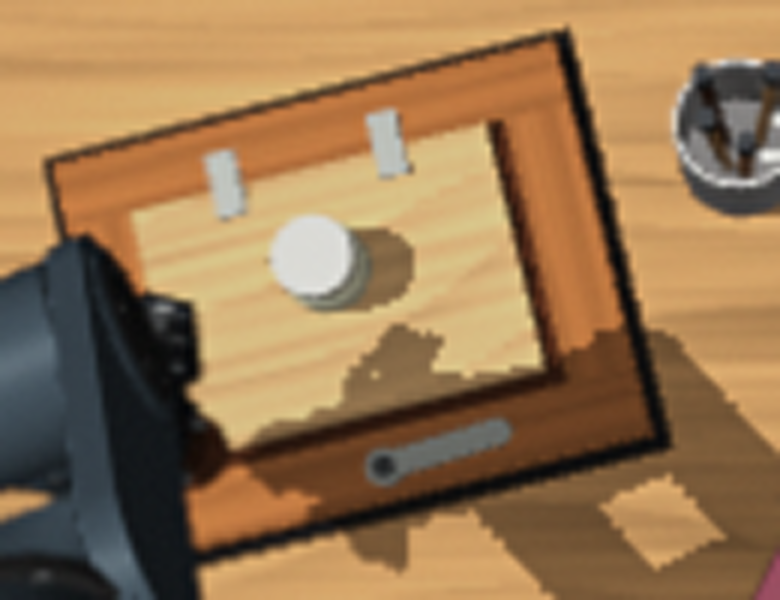

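View pics/d2.png

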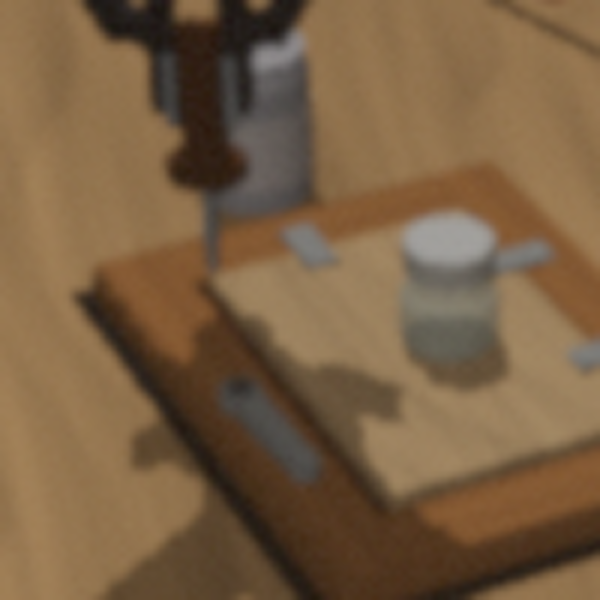

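```bash
python3 -c "
from arc import *
S=snap('side')
for z in (.039,.094,.1): print(z,proj(S,[.4485,.3028,z]))
P=S['image'][124:146,256:274].astype(int).sum(2)//3; print(P)
"
```

```text
0.039 [[265.12445813 138.8063838 ]]
0.094 [[264.09358062 122.177798  ]]
0.1 [[263.9775811  120.31231693]]
[[110  94  68  42  35  31  36  35  32  33  28  33  38  44  60  83  96  99]
 [111 105  90  67  55  45  41  40  33  38  37  39  52  67  83  93  97  98]
 [111 110 105  95  85  75  62  53  44  46  51  59  73  84  93  97  96  94]
 [111 113 112 110 106 100  91  77  66  61  62  74  82  87  91  91  91  89]
 [113 112 114 113 112 111 105  94  80  68  70  79  85  85  86  86  86  85]
 [111 113 114 114 113 113 110 100  83  71  71  76  80  84  84  84  83  83]
 [111 112 114 114 115 113 111 102  83  70  66  71  76  77  80  80  78  80]
 [111 113 114 115 115 113 111 103  83  71  68  68  71  73  73  77  78  80]
 [111 112 114 116 115 114 113 105  85  72  67  71  75  78  78  80  82  85]
 [112 111 113 113 114 113 111 100  85  72  74  79  82  83  84  87  86  89]
 [110 111 110 111 109 105 100  93  79  74  78  86  86  87  89  89  92  90]
 [107 105 103 101  98  94  92  87  79  74  82  88  92  90  90  90  91  87]
 [ 97  94  94  92  90  89  90  88  80  75  81  89  90  90  89  89  87  89]
 [ 90  88  89  88  92  91  91  86  80  76  79  86  91  88  88  89  92  91]
 [ 88  87  88  91  90  89  89  87  83  77  80  86  89  92  96  98 101 104]
 [ 87  87  89  89  85  87  88  87  84  84  86  93  98 103 109 114 117 119]
 [ 85  88  88  87  87  88  88  87  88  94 101 109 112 116 120 125 126 125]
 [ 87  86  89  90  89  86  80  77  78  96 111 120 122 123 124 127 126 128]
 [ 87  87  87  88  87  83  77  64  65  86 106 120 125 124 125 127 128 127]
 [ 88  86  86  88  89  86  78  63  59  70  92 109 119 125 125 127 128 127]
 [ 89  87  88  85  88  89  83  74  62  55  71  92 111 121 126 128 127 128]
 [ 90  90  88  87  85  89  86  83  75  62  58  72  93 114 123 126 127 128]]
```

```bash
python3 -c "
from arc import *
show()
for r in line([*F(-68.7,87),.101,-15],0,(.3,.6,.8,.95,1)): print(r)"
```

```text
t 10.15 p [0.4488 0.3028 0.1223] yaw -14.92 down [-0.001 -0.    -1.   ] F [-0.74  0.22 -0.89] T [-0.02 -0.04 -0.03] gap 0.229 q [ 0.39  0.57  1.74 -0.    0.83  0.65] frame [-68.6  82.3]
[0.26, -0.03, -0.05, 0.0, 0.0, 0.0, 0]
[0.51, -0.05, -0.1, 0.01, 0.0, 0.0, 0]
[0.68, -0.07, -0.13, 0.01, 0.0, 0.0, 0]
[0.81, -0.09, -0.16, 0.01, 0.0, 0.0, 0]
[0.85, -0.09, -0.16, 0.02, 0.0, 0.0, 0]
```

Expected: tip about 18 mm high (4 mm into the groove), no force.

Call:
carry_out:
  commands:
    - [[0.1,-0.05,-0.15,0,0,0,0],[0.4,-0.1,-0.15,0,0,0,0],[0.6,-0.1,-0.15,0,0,0,0],[0.75,-0.1,-0.15,0,0,0,0],[0.85,-0.1,-0.15,0,0,0,0]]

```text
t: 10.65
tcp_pos: [0.4472, 0.3074, 0.1005]
tool_rot: [-0.56, -0.431, 0.561, -0.431]
force: [1.0, 0.3, -0.2]
finger_gap: 0.225
```

```bash
python3 -c "
from arc import *
show()"
```

```text
t 10.65 p [0.4472 0.3074 0.1005] yaw -14.89 down [-0.001 -0.    -1.   ] F [ 1.    0.34 -0.21] T [ 0.03  0.03 -0.05] gap 0.225 q [ 0.4   0.61  1.75 -0.    0.78  0.66] frame [-69.2  87.2]
```

Call:
carry_out:
  commands:
    - [[0.04,0,0,0,0,0,0],[0.08,0,0,0,0,0,0],[0.1,0,0,0,0,0,0],[0.12,0,0,0,0,0,0],[0.12,0,0,0,0,0,0]]

```text
t: 11.15
tcp_pos: [0.4474, 0.3076, 0.0981]
tool_rot: [0.561, 0.431, -0.561, 0.431]
force: [0.3, -0.5, -1.1]
finger_gap: 0.227
```

```bash
python3 -c "
from arc import *
show()
S=snap('side'); im=S['image'][95:195,230:330,::-1]; cv2.imwrite('pics/e2.png',cv2.resize(im,None,fx=6,fy=6,interpolation=cv2.INTER_CUBIC))
show()"
```

```text
t 11.15 p [0.4474 0.3076 0.0981] yaw -14.89 down [ 0.  0. -1.] F [ 0.25 -0.46 -1.09] T [ 0.01  0.02 -0.02] gap 0.227 q [ 0.4   0.61  1.75 -0.    0.77  0.66] frame [-68.9  87.3]
t 11.2 p [0.4474 0.3077 0.0981] yaw -14.88 down [ 0.  0. -1.] F [-1.41  0.04 -1.09] T [-0.05  0.02 -0.03] gap 0.228 q [0.4  0.61 1.75 0.   0.77 0.66] frame [-68.9  87.3]
```

View pics/e2.png

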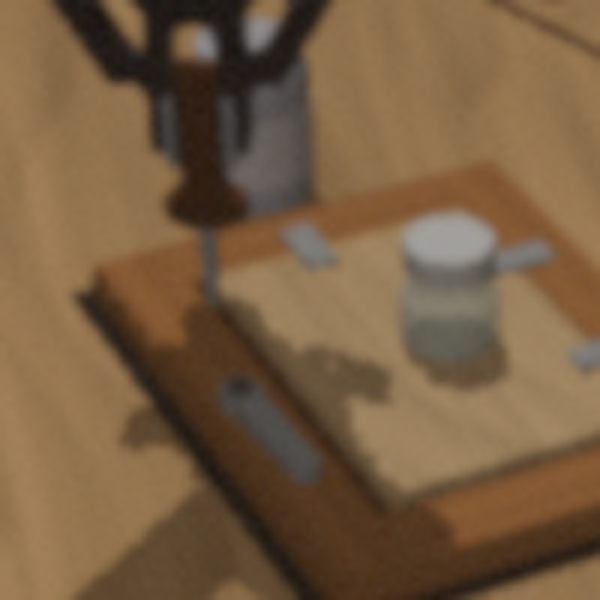

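Call:
carry_out:
  commands:
    - [[0.02,0,0,0,0,0,0],[0.04,0,0,0,0,0,0],[0.06,0,0,0,0,0,0],[0.07,0,0,0,0,0,0],[0.08,0,0,0,0,0,0]]

```text
t: 11.7
tcp_pos: [0.4475, 0.3077, 0.0967]
tool_rot: [0.561, 0.431, -0.56, 0.431]
force: [0.1, -0.3, 7.1]
finger_gap: 0.223
```

Call:
carry_out:
  commands:
    - [[0.01,0,0,0,0,0,0],[0.02,0,0,0,0,0,0],[0.03,0,0,0,0,0,0],[0.04,0,0,0,0,0,0],[0.04,0,0,0,0,0,0]]

```text
t: 12.2
tcp_pos: [0.4476, 0.3078, 0.0966]
tool_rot: [0.561, 0.431, -0.56, 0.431]
force: [-2.6, -1.6, 10.8]
finger_gap: 0.227
```

```bash
python3 -c "
from arc import *
show()"
```

```text
t 12.2 p [0.4476 0.3078 0.0966] yaw -14.88 down [ 0.001  0.    -1.   ] F [-2.59 -1.6  10.76] T [-0.17  0.56 -0.02] gap 0.227 q [0.4  0.62 1.75 0.   0.77 0.66] frame [-68.7  87.4]
```

Call:
carry_out:
  commands:
    - [[-0.02,0,0,0,0,0,0],[-0.04,0,0,0,0,0,0],[-0.05,0,0,0,0,0,0],[-0.06,0,0,0,0,0,0],[-0.06,0,0,0,0,0,0]]

```text
t: 12.7
tcp_pos: [0.4475, 0.3077, 0.0968]
tool_rot: [0.561, 0.431, -0.56, 0.431]
force: [-0.8, -0.9, 5.6]
finger_gap: 0.226
```

```bash
python3 -c "
from arc import *
show()"
```

```text
t 12.7 p [0.4475 0.3077 0.0968] yaw -14.89 down [ 0.  0. -1.] F [-0.81 -0.86  5.64] T [-0.09  0.26 -0.02] gap 0.226 q [0.4  0.62 1.75 0.   0.77 0.66] frame [-68.8  87.4]
```

Call:
carry_out:
  commands:
    - [[-0.05,0.05,0.09,0,0,0,0],[-0.06,0.14,0.26,0,0,0,0],[-0.06,0.24,0.44,0,0,0,0],[-0.06,0.33,0.62,0,0,0,0],[-0.06,0.43,0.8,0,0,0,0]]

```text
t: 13.2
tcp_pos: [0.4526, 0.2849, 0.0978]
tool_rot: [-0.56, -0.431, 0.561, -0.431]
force: [0.2, 0.5, -1.0]
finger_gap: 0.223
```

```bash
cat > tr.py <<'E'
from arc import *
s,p,M=cur(); show()
E
python3 tr.py
```

```text
t 13.2 p [0.4526 0.2849 0.0978] yaw -14.9 down [-0.001 -0.    -1.   ] F [ 0.21  0.49 -1.01] T [ 0.01 -0.04  0.03] gap 0.223 q [ 0.35  0.61  1.77 -0.    0.76  0.61] frame [-69.1  64. ]
```

Call:
carry_out:
  commands:
    - [[0.02,0.1,0.18,0,0,0,0],[0.03,0.2,0.35,0,0,0,0],[0.03,0.3,0.52,0,0,0,0],[0.03,0.39,0.7,0,0,0,0],[0.03,0.49,0.88,0,0,0,0]]

```text
t: 13.7
tcp_pos: [0.4589, 0.2607, 0.0973]
tool_rot: [-0.561, -0.431, 0.561, -0.431]
force: [-0.1, -0.8, -0.3]
finger_gap: 0.226
```

```bash
python3 tr.py
```

```text
t 13.7 p [0.4589 0.2607 0.0973] yaw -14.88 down [-0. -0. -1.] F [-0.15 -0.79 -0.3 ] T [-0.06  0.01 -0.02] gap 0.226 q [ 0.3   0.6   1.79 -0.    0.75  0.56] frame [-68.7  39. ]
```

Call:
carry_out:
  commands:
    - [[0.01,0.09,0.18,0,0,0,0],[0.01,0.19,0.35,0,0,0,0],[0.01,0.28,0.53,0,0,0,0],[0.01,0.38,0.7,0,0,0,0],[0.01,0.47,0.88,0,0,0,0]]

```text
t: 14.2
tcp_pos: [0.4647, 0.2365, 0.0971]
tool_rot: [0.561, 0.431, -0.561, 0.431]
force: [0.2, -0.8, -0.5]
finger_gap: 0.228
```

```bash
python3 tr.py
```

```text
t 14.2 p [0.4647 0.2365 0.0971] yaw -14.88 down [ 0.  0. -1.] F [ 0.22 -0.81 -0.55] T [-0.06 -0.01  0.01] gap 0.228 q [ 0.26  0.6   1.81 -0.    0.74  0.52] frame [-68.6  14.1]
```

Call:
carry_out:
  commands:
    - [[0.01,0.09,0.18,0,0,0,0],[0.01,0.19,0.35,0,0,0,0],[0.01,0.28,0.53,0,0,0,0],[0.01,0.38,0.7,0,0,0,0],[0.01,0.47,0.88,0,0,0,0]]

```text
t: 14.7
tcp_pos: [0.4704, 0.2123, 0.0969]
tool_rot: [0.561, 0.431, -0.56, 0.431]
force: [-0.0, 1.2, 0.6]
finger_gap: 0.225
```

```bash
python3 tr.py
```

```text
t 14.7 p [0.4704 0.2123 0.0969] yaw -14.89 down [ 0.  0. -1.] F [-0.02  1.24  0.64] T [ 0.24  0.04 -0.04] gap 0.225 q [0.21 0.59 1.82 0.   0.73 0.47] frame [-68.6 -10.8]
```

Call:
carry_out:
  commands:
    - [[0,0.09,0.18,0,0,0,0],[0,0.19,0.35,0,0,0,0],[0,0.28,0.53,0,0,0,0],[0,0.38,0.7,0,0,0,0],[0,0.47,0.88,0,0,0,0]]

```text
t: 15.2
tcp_pos: [0.4761, 0.188, 0.0969]
tool_rot: [0.561, 0.431, -0.56, 0.431]
force: [1.1, 1.7, 1.2]
finger_gap: 0.227
```

```bash
python3 tr.py
```

```text
t 15.2 p [0.4761 0.188  0.0969] yaw -14.89 down [ 0.  0. -1.] F [1.08 1.69 1.19] T [ 0.37  0.04 -0.01] gap 0.227 q [0.16 0.59 1.83 0.   0.72 0.42] frame [-68.8 -35.8]
```

Call:
carry_out:
  commands:
    - [[0,0.1,0.17,0,0,0,0],[-0.01,0.2,0.34,0,0,0,0],[-0.01,0.29,0.52,0,0,0,0],[-0.01,0.39,0.69,0,0,0,0],[-0.01,0.48,0.87,0,0,0,0]]

```text
t: 15.7
tcp_pos: [0.482, 0.1637, 0.0969]
tool_rot: [-0.56, -0.431, 0.561, -0.431]
force: [0.2, 0.4, 0.1]
finger_gap: 0.227
```

```bash
python3 tr.py
```

```text
t 15.7 p [0.482  0.1637 0.0969] yaw -14.88 down [-0. -0. -1.] F [0.19 0.43 0.14] T [ 0.09  0.06 -0.01] gap 0.227 q [ 0.11  0.59  1.84 -0.    0.72  0.37] frame [-68.7 -60.8]
```

Call:
carry_out:
  commands:
    - [[0,0.09,0.18,0,0,0,0],[0,0.19,0.35,0,0,0,0],[0,0.28,0.53,0,0,0,0],[0,0.38,0.7,0,0,0,0],[0,0.47,0.88,0,0,0,0]]

```text
t: 16.2
tcp_pos: [0.4877, 0.1394, 0.097]
tool_rot: [-0.56, -0.431, 0.561, -0.431]
force: [0.4, 0.6, -1.2]
finger_gap: 0.229
```

```bash
python3 tr.py; python3 -c "
from arc import *
s,p,M=cur();print((M.T@np.r_[Rm@[0,-1],0]).round(3),(M.T@np.r_[Rm@[1,0],0]).round(3))"
```

```text
t 16.2 p [0.4877 0.1394 0.097 ] yaw -14.88 down [-0. -0. -1.] F [ 0.42  0.55 -1.25] T [ 0.   -0.01  0.05] gap 0.229 q [ 0.06  0.59  1.84 -0.    0.71  0.32] frame [-68.7 -85.7]
[0.    0.474 0.88 ] [-0.     0.88  -0.474]
```

Call:
carry_out:
  commands:
    - [[0.01,0.09,0.18,0,0,0,0],[0.01,0.19,0.35,0,0,0,0],[0.01,0.24,0.45,0,0,0,0],[0.01,0.25,0.47,0,0,0,0],[0.01,0.25,0.47,0,0,0,0]]

```text
t: 16.7
tcp_pos: [0.4909, 0.1268, 0.0969]
tool_rot: [0.561, 0.431, -0.56, 0.431]
force: [-0.8, 0.0, 1.0]
finger_gap: 0.229
```

```bash
python3 tr.py;  python3 -c "
from arc import *
S=snap('side'); im=S['image'][115:205,250:340,::-1]; cv2.imwrite('pics/g2.png',cv2.resize(im,None,fx=6,fy=6,interpolation=cv2.INTER_CUBIC))
show()"
```

```text
t 16.7 p [0.4909 0.1268 0.0969] yaw -14.88 down [ 0. -0. -1.] F [-0.78  0.    0.97] T [ 0.1  -0.05 -0.02] gap 0.229 q [ 0.03  0.58  1.84 -0.    0.71  0.29] frame [-68.6 -98.6]
t 16.75 p [0.4909 0.1269 0.0969] yaw -14.87 down [ 0.001 -0.    -1.   ] F [-1.03  0.22  0.49] T [ 0.03 -0.    0.  ] gap 0.23 q [ 0.03  0.58  1.84 -0.    0.71  0.29] frame [-68.6 -98.6]
```

View pics/g2.png

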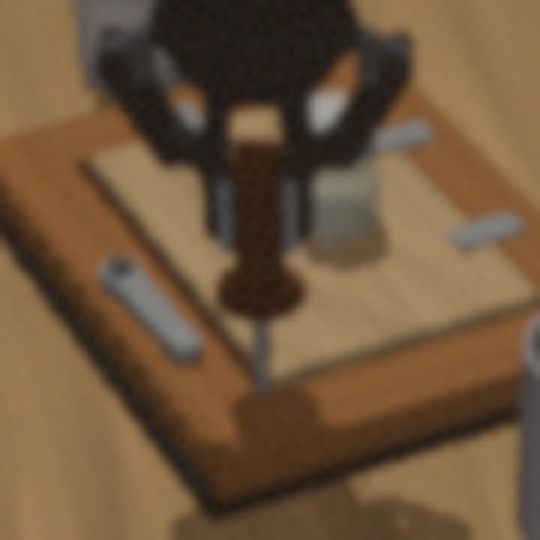

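Call:
carry_out:
  commands:
    - [[0,0.1,-0.03,0,0,0,0],[0,0.27,-0.13,0,0,0,0],[0,0.45,-0.22,0,0,0,0],[0,0.63,-0.32,0,0,0,0],[0,0.8,-0.41,0,0,0,0]]

```text
t: 17.25
tcp_pos: [0.5106, 0.1316, 0.0968]
tool_rot: [-0.559, -0.432, 0.562, -0.43]
force: [-4.3, -1.2, 5.8]
finger_gap: 0.227
```

```bash
python3 tr.py
```

```text
t 17.25 p [0.5106 0.1316 0.0968] yaw -14.83 down [-0.005 -0.001 -1.   ] F [-4.32 -1.17  5.77] T [-0.24  0.89  0.03] gap 0.227 q [ 0.04  0.6   1.79 -0.    0.75  0.3 ] frame [-48.3 -98.6]
```

Call:
carry_out:
  commands:
    - [[-0.05,0.17,-0.09,0,0,0,0],[-0.06,0.35,-0.18,0,0,0,0],[-0.07,0.52,-0.28,0,0,0,0],[-0.08,0.7,-0.37,0,0,0,0],[-0.09,0.87,-0.47,0,0,0,0]]

```text
t: 17.75
tcp_pos: [0.5372, 0.1376, 0.0989]
tool_rot: [0.561, 0.431, -0.561, 0.431]
force: [-0.7, 0.8, -0.8]
finger_gap: 0.229
```

```bash
python3 tr.py
```

```text
t 17.75 p [0.5372 0.1376 0.0989] yaw -14.89 down [ 0. -0. -1.] F [-0.69  0.8  -0.78] T [-0.01 -0.    0.04] gap 0.229 q [ 0.05  0.62  1.72 -0.    0.79  0.31] frame [-21. -99.]
```

Call:
carry_out:
  commands:
    - [[0.02,0.18,-0.09,0,0,0,0],[0.04,0.35,-0.19,0,0,0,0],[0.05,0.53,-0.28,0,0,0,0],[0.05,0.7,-0.38,0,0,0,0],[0.05,0.88,-0.47,0,0,0,0]]

```text
t: 18.25
tcp_pos: [0.5613, 0.1433, 0.0977]
tool_rot: [-0.561, -0.431, 0.561, -0.431]
force: [0.3, 0.0, -0.6]
finger_gap: 0.226
```

```bash
python3 tr.py
```

```text
t 18.25 p [0.5613 0.1433 0.0977] yaw -14.89 down [-0. -0. -1.] F [ 0.3   0.02 -0.59] T [-0.03  0.01  0.01] gap 0.226 q [0.06 0.65 1.66 0.   0.83 0.32] frame [  3.7 -99. ]
```

Call:
carry_out:
  commands:
    - [[0.01,0.18,-0.09,0,0,0,0],[0.02,0.35,-0.19,0,0,0,0],[0.02,0.53,-0.28,0,0,0,0],[0.02,0.7,-0.38,0,0,0,0],[0.02,0.88,-0.47,0,0,0,0]]

```text
t: 18.75
tcp_pos: [0.5856, 0.149, 0.0973]
tool_rot: [-0.561, -0.431, 0.561, -0.431]
force: [-0.7, 0.1, -1.8]
finger_gap: 0.224
```

```bash
python3 tr.py
```

```text
t 18.75 p [0.5856 0.149  0.0973] yaw -14.89 down [-0.  0. -1.] F [-0.73  0.07 -1.77] T [-0.03 -0.01 -0.01] gap 0.224 q [0.06 0.67 1.59 0.   0.87 0.32] frame [ 28.7 -99.1]
```

Call:
carry_out:
  commands:
    - [[0.01,0.18,-0.09,0,0,0,0],[0.01,0.35,-0.19,0,0,0,0],[0.01,0.53,-0.28,0,0,0,0],[0.01,0.7,-0.38,0,0,0,0],[0.01,0.88,-0.47,0,0,0,0]]

```text
t: 19.25
tcp_pos: [0.6099, 0.1547, 0.097]
tool_rot: [-0.561, -0.431, 0.561, -0.431]
force: [0.4, -1.2, -1.2]
finger_gap: 0.224
```

Call:
carry_out:
  commands:
    - [[0.01,0.18,-0.09,0,0,0,0],[0.01,0.27,-0.14,0,0,0,0],[0.01,0.3,-0.16,0,0,0,0],[0.01,0.3,-0.16,0,0,0,0],[0.01,0.3,-0.16,0,0,0,0]]

```text
t: 19.75
tcp_pos: [0.6177, 0.1565, 0.0969]
tool_rot: [0.561, 0.431, -0.561, 0.431]
force: [-1.2, -0.9, 1.6]
finger_gap: 0.226
```

```bash
python3 tr.py;python3 -c "
from arc import *
S=snap('side'); im=S['image'][100:210,255:365,::-1]; cv2.imwrite('pics/g3.png',cv2.resize(im,None,fx=5,fy=5,interpolation=cv2.INTER_CUBIC))
show()"
```

```text
t 19.75 p [0.6177 0.1565 0.0969] yaw -14.89 down [ 0. -0. -1.] F [-1.16 -0.9   1.58] T [-0.1   0.2  -0.05] gap 0.226 q [ 0.07  0.71  1.51 -0.    0.93  0.33] frame [ 61.7 -99.3]
t 19.8 p [0.6178 0.1565 0.0969] yaw -14.89 down [ 0. -0. -1.] F [-1.13 -0.01  1.22] T [-0.08  0.21 -0.04] gap 0.227 q [ 0.07  0.71  1.51 -0.    0.93  0.33] frame [ 61.7 -99.3]
```

View pics/g3.png

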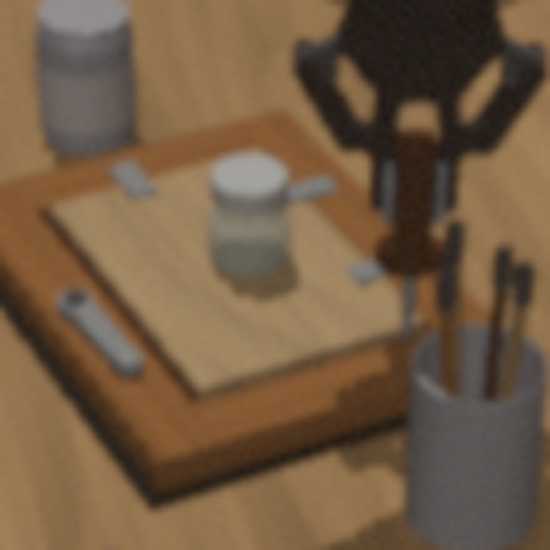

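```bash
python3 -c "
from arc import *
show()
print(F(-110,-50))
w=line([*F(-110,-50),.135,-15],0,(0,.2,.45,.7,.95))
for r in w: print(r)"
```

```text
t 19.8 p [0.6178 0.1565 0.0969] yaw -14.89 down [ 0. -0. -1.] F [-1.13 -0.01  1.22] T [-0.08  0.21 -0.04] gap 0.227 q [ 0.07  0.71  1.51 -0.    0.93  0.33] frame [ 61.7 -99.3]
[0.43930793 0.16453563]
[0.0, 0.0, 0.0, 0.0, 0.0, 0.0, 0]
[-0.3, -1.4, 0.3, 0.0, 0.0, 0.0, 0]
[-0.69, -3.14, 0.68, 0.01, 0.0, 0.0, 0]
[-1.07, -4.89, 1.06, 0.02, 0.0, 0.0, 0]
[-1.45, -6.63, 1.45, 0.02, 0.0, 0.0, 0]
```

Call:
carry_out:
  commands:
    - [[-0.8,0,0,0,0,0,0],[-1.5,-1.0,0.2,0,0,0,0],[-1.5,-2.7,0.6,0,0,0,0],[-1.5,-4.6,1.0,0,0,0,0],[-1.5,-6.6,1.45,0,0,0,0]]

```text
t: 20.3
tcp_pos: [0.4493, 0.1639, 0.1345]
tool_rot: [0.561, 0.431, -0.56, 0.431]
force: [0.2, 0.6, -0.1]
finger_gap: 0.227
```

```bash
python3 -c "
from arc import *
show()
w=line([*F(-110,-50),.108,-15],0,(.3,.6,.8,.95,1))
for r in w: print(r)"
```

```text
t 20.3 p [0.4493 0.1639 0.1345] yaw -14.92 down [ 0.002  0.001 -1.   ] F [ 0.23  0.61 -0.15] T [-0.   -0.01 -0.01] gap 0.227 q [0.12 0.49 1.89 0.   0.76 0.38] frame [-100.4  -52.9]
[0.32, -0.12, 0.02, 0.0, -0.01, -0.02, 0]
[0.64, -0.24, 0.05, 0.01, -0.01, -0.02, 0]
[0.85, -0.32, 0.06, 0.01, -0.01, -0.02, 0]
[1.01, -0.37, 0.08, 0.01, -0.01, -0.02, 0]
[1.06, -0.39, 0.08, 0.02, -0.01, -0.02, 0]
```

Call:
carry_out:
  commands:
    - [[0,-0.42,0.1,0,0,0,0],[0.1,-0.42,0.1,0,0,0,0],[0.5,-0.42,0.1,0,0,0,0],[0.7,-0.42,0.1,0,0,0,0],[0.7,-0.42,0.1,0,0,0,0]]

```text
t: 20.8
tcp_pos: [0.4407, 0.1639, 0.1156]
tool_rot: [-0.561, -0.431, 0.561, -0.431]
force: [-0.2, -0.3, -1.0]
finger_gap: 0.223
```

```bash
python3 -c "
from arc import *
show()
S=snap('side'); im=S['image'][115:205,240:330,::-1]; cv2.imwrite('pics/k1.png',cv2.resize(im,None,fx=6,fy=6,interpolation=cv2.INTER_CUBIC))
T=snap('top'); crop(T,210,190,100,70,7,'k2')
show()"
```

```text
t 20.8 p [0.4407 0.1639 0.1156] yaw -14.93 down [-0. -0. -1.] F [-0.22 -0.31 -0.95] T [-0.02  0.04  0.01] gap 0.223 q [ 0.12  0.52  1.92 -0.    0.7   0.38] frame [-108.8  -50.9]
t 20.9 p [0.4404 0.164  0.1162] yaw -14.92 down [-0. -0. -1.] F [ 0.01 -1.07 -0.28] T [ 0.03  0.01 -0.03] gap 0.226 q [0.12 0.52 1.92 0.   0.7  0.38] frame [-109.1  -50.8]
```

View pics/k1.png

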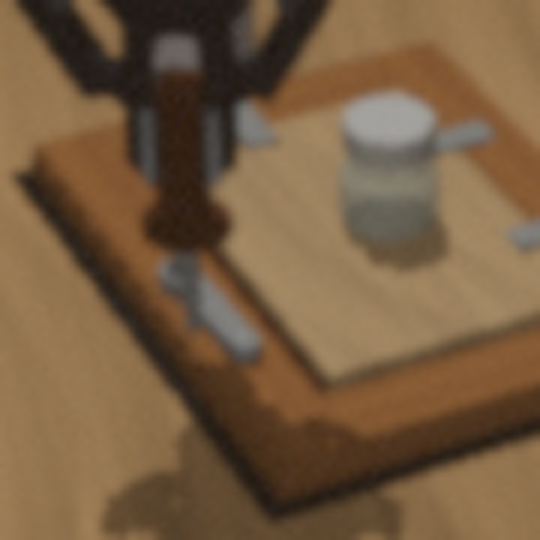

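View pics/k2.png

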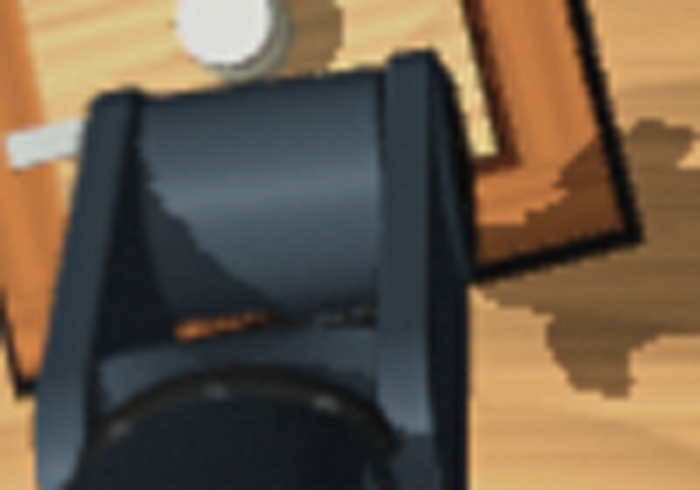

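Call:
carry_out:
  commands:
    - [[0.1,0,0,0,0,0,0],[0.2,0,0,0,0,0,0],[0.3,0,0,0,0,0,0],[0.32,0,0,0,0,0,0],[0.32,0,0,0,0,0,0]]

```text
t: 21.4
tcp_pos: [0.4394, 0.1641, 0.1087]
tool_rot: [-0.561, -0.431, 0.561, -0.431]
force: [0.6, -0.2, -1.5]
finger_gap: 0.226
```

```bash
cat > ar.py <<'E'
from arc import *
import sys
show()
for r in arc([float(v) for v in sys.argv[2].split(',')],-float(sys.argv[1]),50,.108,yaws=[-14.9]*5): print(r)
E
python3 ar.py 10 " -90,-85,-79,-73,-67"
```

```text
t 21.4 p [0.4394 0.1641 0.1087] yaw -14.89 down [-0. -0. -1.] F [ 0.57 -0.19 -1.47] T [ 0.01 -0.01 -0.02] gap 0.226 q [ 0.12  0.53  1.93 -0.    0.68  0.38] frame [-110.   -50.5]
[0.03, 0.2, -0.13, 0.0, 0.0, 0.0, 0]
[0.03, 0.37, -0.19, 0.0, 0.0, 0.0, 0]
[0.03, 0.56, -0.28, 0.0, 0.0, 0.0, 0]
[0.03, 0.75, -0.39, 0.0, 0.0, 0.0, 0]
[0.03, 0.92, -0.52, 0.0, 0.0, 0.0, 0]
```

Call:
carry_out:
  commands:
    - [[0.02,0.2,-0.13,0,0,0,0],[0.02,0.37,-0.2,0,0,0,0],[0.02,0.55,-0.28,0,0,0,0],[0.02,0.75,-0.4,0,0,0,0],[0.02,0.92,-0.52,0,0,0,0]]

```text
t: 21.9
tcp_pos: [0.4654, 0.1709, 0.1082]
tool_rot: [-0.56, -0.431, 0.561, -0.431]
force: [-1.0, -0.1, -1.1]
finger_gap: 0.23
```

```bash
python3 ar.py 10 " -61,-54,-47,-40,-33"
```

```text
t 21.9 p [0.4654 0.1709 0.1082] yaw -14.89 down [-0. -0. -1.] F [-0.95 -0.13 -1.09] T [ 0.    0.22 -0.06] gap 0.23 q [ 0.13  0.55  1.86 -0.    0.72  0.39] frame [-83.1 -49.9]
[0.01, 0.14, -0.13, 0.0, 0.0, 0.0, 0]
[0.01, 0.3, -0.32, 0.0, 0.0, 0.0, 0]
[0.01, 0.44, -0.53, 0.0, 0.0, 0.0, 0]
[0.01, 0.55, -0.75, 0.0, 0.0, 0.0, 0]
[0.01, 0.63, -0.99, 0.0, 0.0, 0.0, 0]
```

Torque shows the button being pushed; continuing round.

Call:
carry_out:
  commands:
    - [[0.01,0.14,-0.13,0,0,0,0],[0.01,0.3,-0.32,0,0,0,0],[0.01,0.44,-0.53,0,0,0,0],[0.01,0.55,-0.75,0,0,0,0],[0.01,0.63,-0.99,0,0,0,0]]

```text
t: 22.4
tcp_pos: [0.487, 0.191, 0.108]
tool_rot: [-0.561, -0.431, 0.561, -0.431]
force: [-0.4, 0.3, -1.5]
finger_gap: 0.229
```

```bash
python3 ar.py 10 " -27,-21,-15,-10,-6"
```

```text
t 22.4 p [0.487 0.191 0.108] yaw -14.88 down [ 0. -0. -1.] F [-0.45  0.3  -1.54] T [-0.15  0.2  -0.03] gap 0.229 q [ 0.16  0.58  1.8  -0.    0.77  0.42] frame [-57.5 -35.3]
[0.0, 0.05, -0.2, 0.0, 0.0, 0.0, 0]
[0.0, 0.08, -0.41, 0.0, 0.0, 0.0, 0]
[0.0, 0.08, -0.62, 0.0, 0.0, 0.0, 0]
[0.0, 0.07, -0.8, 0.0, 0.0, 0.0, 0]
[0.0, 0.05, -0.94, 0.0, 0.0, 0.0, 0]
```

Call:
carry_out:
  commands:
    - [[0,0.05,-0.2,0,0,0,0],[0,0.08,-0.41,0,0,0,0],[0,0.08,-0.62,0,0,0,0],[0,0.07,-0.8,0,0,0,0],[0,0.05,-0.94,0,0,0,0]]

```text
t: 22.9
tcp_pos: [0.494, 0.2135, 0.1081]
tool_rot: [0.561, 0.431, -0.56, 0.431]
force: [-0.7, -1.7, -1.1]
finger_gap: 0.226
```

```bash
python3 ar.py 10 " -4,-2,-0,0,0"; python3 -c "
from arc import *
S=snap('side'); im=S['image'][115:205,240:330,::-1]; cv2.imwrite('pics/k3.png',cv2.resize(im,None,fx=6,fy=6,interpolation=cv2.INTER_CUBIC))
T=snap('top'); crop(T,210,190,100,70,7,'k4')
for f in (0,-5,-10,5):
  a=np.radians(f);print(f,[((proj(S,[*F(-94+r*np.cos(a),r*np.sin(a)),.0305])[0]-[240,115]+.5)*6).round() for r in (0,70)])"
```

```text
t 22.9 p [0.494  0.2135 0.1081] yaw -14.87 down [ 0.  0. -1.] F [-0.7  -1.74 -1.11] T [-0.18  0.1   0.01] gap 0.226 q [ 0.2   0.59  1.76 -0.    0.79  0.46] frame [-45.4 -15.1]
[0.0, -0.01, -0.07, 0.01, 0.0, 0.0, 0]
[0.0, -0.03, -0.14, 0.01, 0.0, 0.0, 0]
[0.0, -0.05, -0.21, 0.01, 0.0, 0.0, 0]
[0.0, -0.05, -0.21, 0.01, 0.0, 0.0, 0]
[0.0, -0.05, -0.21, 0.01, 0.0, 0.0, 0]
0 [array([177., 263.]), array([315., 224.])]
-5 [array([177., 263.]), array([320., 230.])]
-10 [array([177., 263.]), array([324., 238.])]
5 [array([177., 263.]), array([308., 217.])]
```

View pics/k3.png

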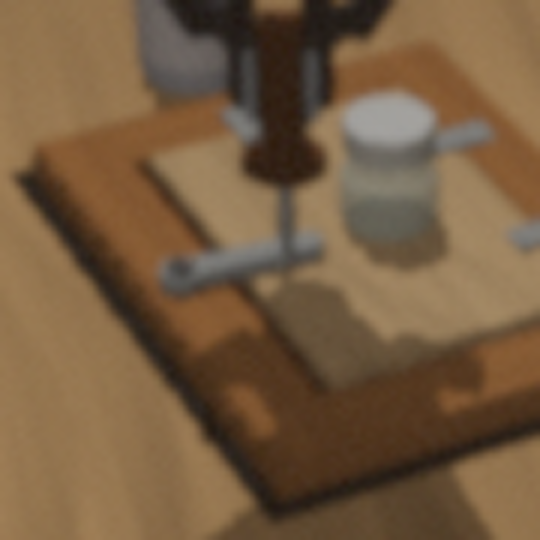

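View pics/k4.png

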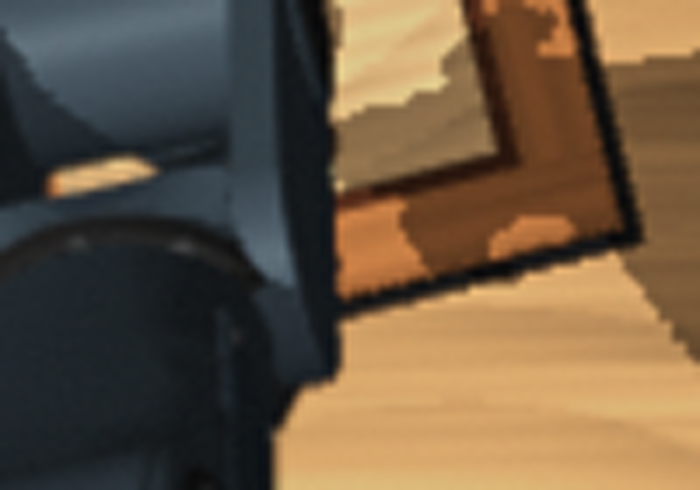

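Call:
carry_out:
  commands:
    - [[0,-0.01,-0.07,0,0,0,0],[0,-0.03,-0.14,0,0,0,0],[0,-0.05,-0.21,0,0,0,0],[0,-0.05,-0.22,0,0,0,0],[0,-0.05,-0.22,0,0,0,0]]

```text
t: 23.5
tcp_pos: [0.4941, 0.2187, 0.108]
tool_rot: [0.561, 0.431, -0.561, 0.431]
force: [-0.8, -0.8, -1.0]
finger_gap: 0.225
```

```bash
python3 ar.py 10 "0,1,2,3,4"; python3 -c "
from arc import *
S=snap('side'); im=S['image'][140:170,260:305,::-1]; cv2.imwrite('pics/k5.png',cv2.resize(im,None,fx=14,fy=14,interpolation=cv2.INTER_CUBIC))
for f in (0,-5,-10,5):
  a=np.radians(f);print(f,[((proj(S,[*F(-94+r*np.cos(a),r*np.sin(a)),.0305])[0]-[260,140]+.5)*14).round() for r in (0,70)])"
```

```text
t 23.5 p [0.4941 0.2187 0.108 ] yaw -14.89 down [ 0.  0. -1.] F [-0.77 -0.81 -1.02] T [-0.04  0.07 -0.01] gap 0.225 q [0.21 0.6  1.75 0.   0.79 0.47] frame [-44.2 -10. ]
[0.0, 0.01, 0.0, 0.0, 0.0, 0.0, 0]
[0.0, 0.0, -0.04, 0.0, 0.0, 0.0, 0]
[0.0, -0.02, -0.07, 0.0, 0.0, 0.0, 0]
[0.0, -0.03, -0.1, 0.0, 0.0, 0.0, 0]
[0.0, -0.04, -0.14, 0.0, 0.0, 0.0, 0]
0 [array([133., 264.]), array([454., 172.])]
-5 [array([133., 264.]), array([466., 188.])]
-10 [array([133., 264.]), array([476., 204.])]
5 [array([133., 264.]), array([440., 157.])]
```

View pics/k5.png

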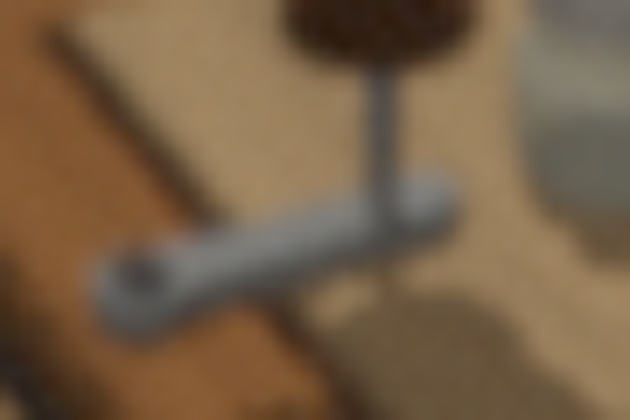

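Call:
carry_out:
  commands:
    - [[0,0.1,0.18,0,0,0,0],[-0.5,0.2,0.36,0,0,0,0],[-1.5,0.2,0.5,0,0,0,0],[-2.5,0.2,1.5,0,0,0,0],[-3.5,0.2,3.0,0,0,0,0]]

```text
t: 24.05
tcp_pos: [0.4805, 0.1448, 0.1973]
tool_rot: [0.561, 0.431, -0.559, 0.432]
force: [0.5, -0.3, -0.9]
finger_gap: 0.225
```

```bash
python3 -c "
from arc import *
show()
for r in line([.503,-.1815,.205,-15],0,(.18,.36,.54,.72,.9)): print(r)"
```

```text
t 24.05 p [0.4805 0.1448 0.1973] yaw -14.76 down [ 0.002  0.    -1.   ] F [ 0.47 -0.29 -0.85] T [-0.07  0.   -0.01] gap 0.225 q [0.07 0.41 1.78 0.   0.95 0.33] frame [-74.5 -78.7]
[-0.06, 0.76, 2.23, 0.01, -0.01, -0.03, 0]
[-0.11, 1.51, 4.46, 0.02, -0.01, -0.03, 0]
[-0.17, 2.27, 6.69, 0.03, -0.01, -0.03, 0]
[-0.22, 3.02, 8.92, 0.03, -0.01, -0.03, 0]
[-0.28, 3.78, 11.15, 0.04, -0.01, -0.03, 0]
```

Call:
carry_out:
  commands:
    - [[-0.1,0.6,1.7,0,0,0,0],[-0.2,1.15,3.4,0,0,0,0],[-0.2,1.75,5.2,0,0,0,0],[-0.2,2.3,6.9,0,0,0,0],[-0.2,2.9,8.6,0,0,0,0]]

```text
t: 24.55
tcp_pos: [0.4943, -0.0838, 0.2017]
tool_rot: [0.561, 0.43, -0.56, 0.431]
force: [-0.2, -0.1, -0.6]
finger_gap: 0.227
```

```bash
python3 -c "
from arc import *
show()
T=snap('top'); crop(T,190,150,130,100,6,'m1')
for r in line([.503,-.1815,.20,-15],0,(.3,.6,.8,.95,1)): print(r)
for f in (0,-5,5):
  a=np.radians(f);print(f,[((proj(T,[*F(-94+r*np.cos(a),r*np.sin(a)),z])[0]-[190,150]+.5)*6).round(1) for r,z in ((0,.0325),(70,.0305))])"
```

```text
t 24.55 p [ 0.4943 -0.0838  0.2017] yaw -14.92 down [ 0.002 -0.    -1.   ] F [-0.17 -0.14 -0.56] T [-0.04 -0.09  0.01] gap 0.227 q [-0.39  0.4   1.77  0.    0.96 -0.13] frame [-114.1 -304.3]
[0.03, 0.35, 1.03, -0.01, 0.06, -0.08, 0]
[0.07, 0.71, 2.05, -0.01, 0.06, -0.08, 0]
[0.09, 0.94, 2.74, -0.02, 0.06, -0.08, 0]
[0.1, 1.12, 3.25, -0.02, 0.06, -0.08, 0]
[0.11, 1.18, 3.42, -0.02, 0.06, -0.08, 0]
0 [array([384.4, 466.9]), array([355.3, 339.5])]
-5 [array([384.4, 466.9]), array([366.5, 337.1])]
5 [array([384.4, 466.9]), array([344.3, 342.8])]
```

View pics/m1.png

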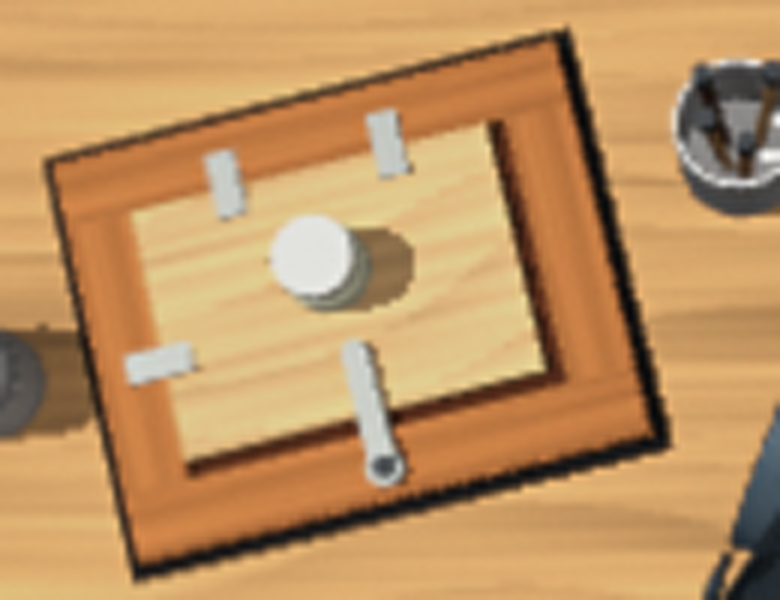

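Call:
carry_out:
  commands:
    - [[0.05,0.35,1.05,0,0,0,0],[0.1,0.7,2.05,0,0,0,0],[0.1,0.95,2.75,0,0,0,0],[0.1,1.1,3.25,0,0,0,0],[0.1,1.18,3.42,0,0,0,0]]

```text
t: 25.1
tcp_pos: [0.5011, -0.1731, 0.1986]
tool_rot: [0.561, 0.43, -0.561, 0.431]
force: [0.4, 0.4, -0.3]
finger_gap: 0.226
```

```bash
python3 -c "
from arc import *
show()
S=snap('side'); crop(S,280,130,120,160,4,'n1')
show()
for r in line([.503,-.1815,.155,-15],0,(.3,.6,.8,.95,1)): print(r)"
```

```text
t 25.1 p [ 0.5011 -0.1731  0.1986] yaw -14.98 down [ 0.001 -0.001 -1.   ] F [ 0.36  0.45 -0.27] T [-0.03 -0.01  0.03] gap 0.226 q [-0.54  0.44  1.71 -0.    0.99 -0.28] frame [-128.2 -392.7]
t 25.15 p [ 0.5013 -0.173   0.1985] yaw -14.97 down [ 0.001 -0.001 -1.   ] F [-0.71 -0.9  -1.71] T [-0.07 -0.01  0.02] gap 0.224 q [-0.54  0.44  1.71 -0.    0.99 -0.28] frame [-128.1 -392.7]
[0.52, 0.05, 0.09, 0.0, 0.0, -0.01, 0]
[1.04, 0.09, 0.19, 0.0, 0.0, -0.01, 0]
[1.39, 0.12, 0.25, 0.01, 0.0, -0.01, 0]
[1.65, 0.15, 0.3, 0.01, 0.0, -0.01, 0]
[1.74, 0.15, 0.31, 0.01, 0.0, -0.01, 0]
```

View pics/n1.png

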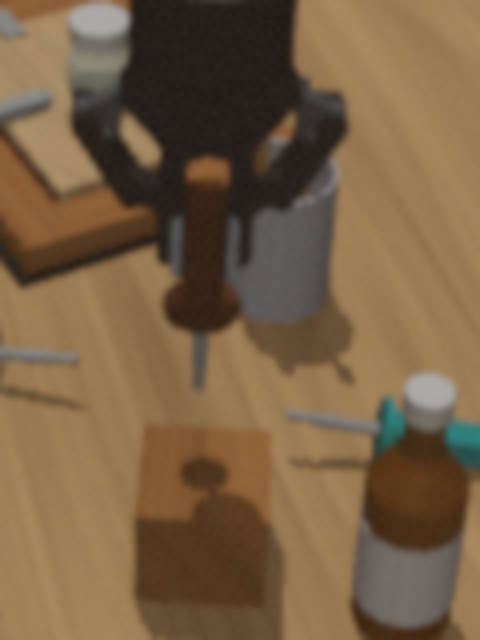

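```bash
python3 -c "
from arc import *
S=snap('side'); print(plane(S,[[330.6,247.9]],.065)); show()"
```

```text
[[ 0.50228537 -0.18666302  0.065     ]]
t 25.2 p [ 0.501  -0.172   0.1983] yaw -14.94 down [ 0.  0. -1.] F [-0.74  0.81 -1.8 ] T [-0.06  0.   -0.01] gap 0.226 q [-0.54  0.44  1.71  0.    0.99 -0.28] frame [-128.1 -391.6]
```

Call:
carry_out:
  commands:
    - [[0.2,0.19,0.4,0,0,0,0],[0.7,0.19,0.4,0,0,0,0],[1.2,0.19,0.4,0,0,0,0],[1.6,0.19,0.4,0,0,0,0],[1.65,0.19,0.4,0,0,0,0]]

```text
t: 25.7
tcp_pos: [0.5016, -0.1814, 0.1546]
tool_rot: [-0.56, -0.433, 0.561, -0.43]
force: [0.1, -0.0, -1.1]
finger_gap: 0.228
```

```bash
python3 -c "
from arc import *
show()
S=snap('side'); crop(S,300,190,60,90,7,'n2')
show()"
```

```text
t 25.7 p [ 0.5016 -0.1814  0.1546] yaw -14.86 down [-0.004  0.003 -1.   ] F [ 0.09 -0.04 -1.07] T [-0.02 -0.02  0.03] gap 0.228 q [-0.56  0.52  1.73  0.    0.9  -0.3 ] frame [-129.7 -401. ]
t 25.75 p [ 0.5021 -0.1818  0.1552] yaw -14.86 down [-0.003  0.002 -1.   ] F [ 0.35  0.61 -0.5 ] T [-0.   -0.01 -0.03] gap 0.228 q [-0.56  0.51  1.73  0.    0.9  -0.3 ] frame [-129.3 -401.4]
```

View pics/n2.png

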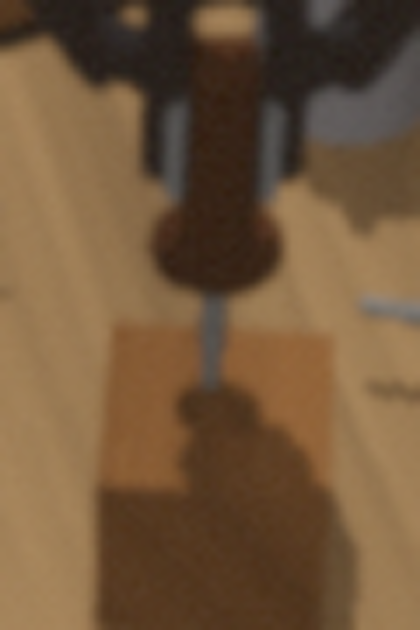

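Call:
carry_out:
  commands:
    - [[0.3,0.04,0,0,0,0,0],[0.8,0.04,0,0,0,0,0],[1.3,0.04,0,0,0,0,0],[1.8,0.04,0,0,0,0,0],[2.1,0.04,0,0,0,0,0]]

```text
t: 26.25
tcp_pos: [0.5033, -0.1825, 0.1026]
tool_rot: [-0.56, -0.432, 0.561, -0.43]
force: [-1.0, 0.2, -1.1]
finger_gap: 0.229
```

```bash
python3 tr.py
```

```text
t 26.25 p [ 0.5033 -0.1825  0.1026] yaw -14.89 down [-0.002  0.001 -1.   ] F [-1.    0.18 -1.1 ] T [-0.   -0.03  0.01] gap 0.229 q [-0.56  0.6   1.77 -0.    0.78 -0.3 ] frame [-128.3 -402.4]
```

10 mm to go.

Call:
carry_out:
  commands:
    - [[0.15,0,0,0,0,0,0],[0.25,0,0,0,0,0,0],[0.33,0,0,0,0,0,0],[0.37,0,0,0,0,0,0],[0.38,0,0,0,0,0,0]]

```text
t: 26.75
tcp_pos: [0.5041, -0.183, 0.095]
tool_rot: [0.561, 0.431, -0.56, 0.431]
force: [-0.3, -0.3, 0.1]
finger_gap: 0.226
```

```bash
python3 tr.py
```

```text
t 26.75 p [ 0.5041 -0.183   0.095 ] yaw -14.88 down [ 0. -0. -1.] F [-0.26 -0.28  0.1 ] T [ 0.02 -0.08 -0.03] gap 0.226 q [-0.56  0.61  1.77 -0.    0.76 -0.3 ] frame [-127.6 -403.1]
```

Call:
carry_out:
  commands:
    - [[0.03,0,0,0,0,0,0],[0.06,0,0,0,0,0,0],[0.09,0,0,0,0,0,0],[0.1,0,0,0,0,0,0],[0.1,0,0,0,0,0,0]]

```text
t: 27.25
tcp_pos: [0.5041, -0.183, 0.093]
tool_rot: [0.561, 0.431, -0.56, 0.431]
force: [-0.6, 0.9, 5.0]
finger_gap: 0.223
```

```bash
python3 tr.py
```

```text
t 27.25 p [ 0.5041 -0.183   0.093 ] yaw -14.88 down [ 0. -0. -1.] F [-0.64  0.86  4.98] T [0.2  0.22 0.03] gap 0.223 q [-0.56  0.62  1.77 -0.    0.75 -0.3 ] frame [-127.6 -403.1]
```

Call:
carry_out:
  commands:
    - [[-0.04,0,0,0,0,0,19],[-0.04,0,0,0,0,0,24],[-0.04,0,0,0,0,0,40],[-0.04,0,0,0,0,0,70],[-0.04,0,0,0,0,0,85]]

```text
t: 27.75
tcp_pos: [0.504, -0.1828, 0.0932]
tool_rot: [-0.561, -0.431, 0.561, -0.431]
force: [0.7, 0.1, -0.2]
finger_gap: 0.785
```

Call:
carry_out:
  commands:
    - [[-0.04,0,0,0,0,0,85],[-0.3,0,0,0,0,0,85],[-1.0,0,0,0,0,0,85],[-2.0,0,0,0,0,0,85],[-3.2,0,0,0,0,0,85]]

```text
t: 28.25
tcp_pos: [0.5033, -0.1825, 0.1738]
tool_rot: [-0.56, -0.432, 0.561, -0.43]
force: [0.4, -0.1, -0.7]
finger_gap: 0.994
```

Call:
carry_out:
  commands:
    - [[-0.8,0,0,0,0,0,85],[-1.6,0,0,0,0,0,85],[-2.4,0,0,0,0,0,85],[-3,0,0,0,0,0,85],[-3,0,0,0,0,0,85]]

```text
t: 28.75
tcp_pos: [0.5053, -0.1836, 0.251]
tool_rot: [0.561, 0.429, -0.56, 0.433]
force: [-0.1, 0.7, 0.0]
finger_gap: 0.997
```

```bash
python3 -c "
from arc import *
show()
S=snap('side'); crop(S,240,85,170,210,3,'z1')
T=snap('top'); crop(T,190,150,250,100,3,'z2')
show()"
```

```text
t 28.75 p [ 0.5053 -0.1836  0.251 ] yaw -14.88 down [ 0.005 -0.003 -1.   ] F [-0.13  0.68  0.04] T [ 0.01 -0.06  0.01] gap 0.997 q [-0.56  0.38  1.63  0.    1.12 -0.3 ] frame [-126.6 -403.9]
t 28.85 p [ 0.5038 -0.1827  0.2484] yaw -14.88 down [ 0. -0. -1.] F [-0.18  0.59  0.32] T [-0.04 -0.04  0.01] gap 0.998 q [-0.56  0.39  1.64 -0.    1.12 -0.3 ] frame [-127.9 -402.8]
```

View pics/z1.png

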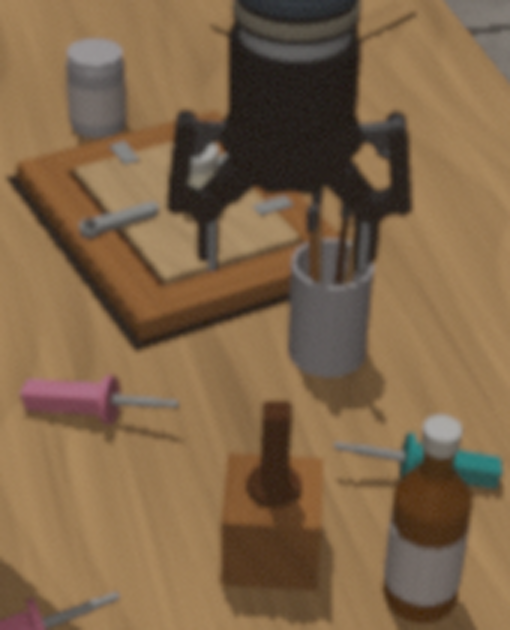

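View pics/z2.png

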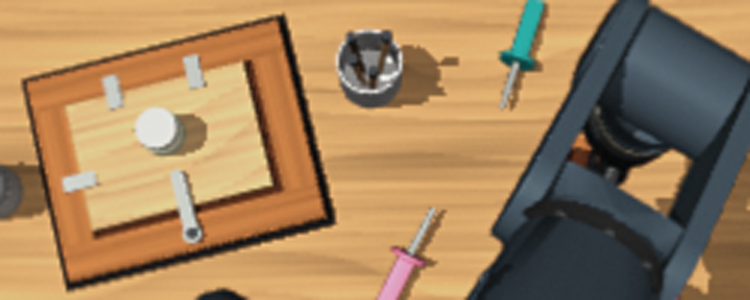

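```bash
python3 -c "
from station import manip
print(manip.sign_off())"
```

```text
the job is handed in; nothing more can be done
None
```

The job is done and handed in at about 29 s of the 72 s allowed.

- **Button swung clear:** I pushed it aside with the shut fingers to about -90°, along the rim.
- **Seam traced:** I followed the seam with the stylus from y = +87 mm, round the corner, to x = +62 mm. Speed was about 5 cm/s and the tip stayed in the groove. The vertical force was mostly within about 2 N.
- **Button secured again:** I turned it back with the stylus shank. The top view shows its end within about 0.5 pixel sideways of the position for 0°.
- **Stylus returned:** it stands upright in its rest, with the flange felt seating at the right height. The gripper is open and well above it.

**Checks that fell short or disagreed:**
- **Harder contact at the start:** finding the groove floor at the start point reached about 11 N for a moment.
- **Harder contact after the corner:** just past the corner there was a spell of about 6 to 7 N. I raised the tip, so it ran about 2 mm above the floor for a short stretch but stayed well inside the groove.
- **Camera disagreement:** the two cameras differed by about 2 mm on where the short leg lies. The tip reached floor height there with under 2 N of sideways force.
- **Look-alikes:** the pink and turquoise ones toppled early on, without my having meant to touch them.

The pot, jar and bottle look unmoved in the last pictures, and so does the can, which is partly cut off in the top view.

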